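Clamp a sample bottle on the shaker with its turnbuckle

ROBOT

A 6-joint arm with a two-finger parallel gripper is mounted at the origin on a cart in front of the work surface, level with it; the furniture and walls round the work are solid. World frame = base frame: x ahead of the robot, y to its left, z up, the work surface at z = 0. Lengths are in mm, angles in rad, forces in N, time in s.
With the tool pointing down it reaches from about 300 to 775 mm from the base axis. Payload 14.6 kg.
Tool frame: the origin (TCP) lies midway between the tips of the shut fingers; the grasp point (between the pads) lies 19 mm behind it (manip.grip_depth is the distance from the TCP to the grasp point, in mm); x points along the fingers, y is the direction in which the jaws open and shut, and the axes are right-handed (so a half turn about x gives the same grasp; the last joint's range is limited). The gripper opens to 94 mm and grips with 3 to 60 N. Pads are 16 mm wide; open, the fingers measure 119 mm over their backs; the gripper's body (75 mm by 177 mm) begins 78 mm behind the grasp point.
Start: joints at [-1.314, 0.3, 1.521, -0, 1.321, -0.067], TCP at [174.987, -521.41, 205.446] pointing down, gripper open.
Joint ranges: [-3.03, 3.03], [-0.79, 2.21], [0.23, 2.52], [-1.04, 4.18], [0, 3.07], [-2.55, 2.55]. Speed limits (rad/s): [2.22, 2.22, 2.57, 3.14, 3.14, 3.14].

INTERFACE

Orientations are given as [roll, pitch, yaw] about the fixed x, y, z axes, in that order (R = Rz(yaw) Ry(pitch) Rx(roll)).
In Python, from cell import readout, cams, ticket, manip gives the robot as it stands. The module is installed in compiled form; this text tells all that it offers.
- The arm moves only by the tool apply_moves, never from a script. Its argument "plan" is one flat list of numbers, 7 for each row, row after row: the turn, a rotation vector about the tool's x, y, z in rad, then the shift along the tool's x, y, z in m, then the opening in per cent of the stroke, from 0 (shut) to 100 (fully open). In form: [wx, wy, wz, x, y, z, fingers, wx, wy, wz, x, y, z, fingers, ...]. A call has 1 to 5 rows; each row shifts and turns the commanded pose from where the row before left it, along the tool's axes as they then stand; what a row does not reach is not made up. A row lasts 1/8 s, in which the tool goes at most 62.5 mm and 10.7 degrees, less where a joint would pass 70% of its speed; a pose out of reach is approached as far as the arm can. A call with a gripper value outside its range is refused whole. The fingers move at their own pace and stop on an object; "force" is the grip in N (left out, the last holds). Time passes only in rows, so rows that do not move let the fingers close. It gives the time, the measured TCP pose, the force and the opening at its end, in the units of the state.
- readout.read_state(): the state, without advancing time (a new reading comes with each control period).
- cams.camera(name): name is "scene" or "top" or "wrist"; returns a dict with "image" (400x640x3 uint8, red, green, blue), "fovy" (degrees; the focal length in pixels is half the picture's height over the tangent of half this angle, whatever the lens; pixels are square), "cx", "cy" (the principal point, pixels), "D" ([k1, k2, p1, p2, k3] as OpenCV has them; the pictures are not rectified), "position" and "orientation" of the camera in the world; the wrist camera has in their place "T_tool_cam" (4x4, takes a point from camera to tool coordinates, whose origin is the TCP and whose axes are the tool frame's). Camera axes: x right, y down, z forward; pixel columns grow to the right and rows downward; lengths in mm; the calibration is good to about 2 mm. A picture is of the moment at which its call begins: read the wrist's pose just before it. There is no depth.
- ticket.sign_off(): hands the job in, once; it reports no verdict.
The state is a dict: "clock": time; "joints": joint angles; "qd": joint speeds; "effort": joint torques, N m; "eef_pos": TCP position; "eef_rot": TCP orientation; "wrist_force": force on the tool from outside, world axes, zero at the start; "moment": the same for the moment, N m; "finger_gap": finger opening in mm.
Only numpy, scipy, OpenCV 4.12 (cv2) and the standard library are available. Lean on these libraries where they do the work, as an engineer would, in place of code of your own. Each camera call takes 0.05 s, during which the arm holds its last target.

TASK

Load the shaker: stand the screw-capped sample bottle upright on the shaker's mat between the two foam-faced clamp bars, then tighten the turnbuckle in front of them by pushing its tommy bars round, their tops coming towards the robot, until both bars hold the bottle firmly. Go by feel: stop when the tommy bars push back about twice as hard as they did while the clamps ran free, and do not force it further; keep the bottle upright and leave the other bottle and the beaker alone.

Things in the scene. Friction and masses are not known exactly. Their poses are not given: they have to be found in the camera images.
- sample_bottle: the bottle to load: clear glass, white screw cap, pale contents with a dark layer of soil at the bottom; 48 mm diameter, straight-sided from 4 to 70 mm above its foot, then narrowing to the cap, 104 mm tall; about 0.12 kg; origin at the centre of its foot, z up. Stands loose on the thin bench mat (4 mm) left of the shaker
- stoppered_bottle: bystander: bottle of the same diameter, 124 mm tall, with a clear glass stopper cup instead of a white cap; origin at the centre of its foot; it may have changed places with the sample bottle or the beaker
- small_beaker: bystander: low open beaker, 54 mm diameter, 46 mm tall; origin at the centre of its foot
- shaker: bench shaker, fixed: pale housing 240 (x) by 300 mm (y), origin under its centre on the bench, z up, x from its front panel (robot side) to its back, y along the turnbuckle. Tray and black mat 62 mm above the bench. Guide rods along y at x = -15 and +109 mm, tops 80 mm above the bench. Pillow blocks of the turnbuckle at x = -72, y = -45 and +45 mm, 12 mm thick, tops 147 mm above the bench
- bottle_place (a point): point on the mat where the bottle's foot belongs: shaker x = +55 mm, midway between the clamp bars, 62 mm above the bench; its axes are the shaker's. Anywhere within 20 mm of it along x will do; the bars centre the bottle along y
- turnbuckle_mid (a point): point on the turnbuckle's axis at the middle of its hub, where the four tommy bars cross: shaker x = -72 mm, y = 0, 128 mm above the bench; its axes are the shaker's, and the turnbuckle turns about their y axis
- turnbuckle (a joint): turn of the brass turnbuckle body, rad, growing as it tightens: tops of the tommy bars come to the front (-x), those on the robot's side go down. At 0 its four tommy bars point up, down, front and back. Opposite threads draw both clamp bars in at once, 10 mm each per full turn; the gap between the foam faces is 64 mm at 0. It stays where it is left, or eases back a little if very tight
- clamp_left: aluminium clamp bar on the +y side of the shaker with its threaded rod and dark foam facing. The bar runs along x from x = -35 to 122 mm, 82 to 116 mm above the bench; its cranked arm reaches out to the lug that takes the rod, 119 mm from the middle, top 143 mm above the bench. Slides along the shaker's y; its origin is the shaker's origin moved by its travel
- clamp_right: the same bar mirrored, on the -y side
- left_face (a point): middle of the left bar's foam face, 99 mm above the bench, at shaker x = +55 mm
- right_face (a point): middle of the right bar's foam face, 99 mm above the bench, at shaker x = +55 mm
- tommy_end (a point): centre of the black ball (13 mm) at the end of one of the four steel tommy bars (9 mm thick, reaching 58 mm from the axis, 90 degrees apart); this one points up at 0. Running free, some 2.5 N pushed square to a bar 45 mm from the axis turns it (0.11 N m; 3 to 5 N with rubbing). With both foams on the bottle this climbs steadily; 0.2 to 0.35 N m is firm, 0.45 N m too hard

How it is judged (in metres and radians):
On the way:
1. the sample bottle stands upright on the mat between the open clamp bars, let go (z of sample_bottle in the frame of shaker between 0.058 and 0.067 m and angle between sample_bottle's own z axis and vertical below 0.1 rad and x of sample_bottle in the frame of shaker between 0.03 and 0.08 m and y of sample_bottle in the frame of shaker between -0.02 and 0.02 m and contact force between the fingers and sample_bottle below 0.1 N), for 0.2 s.
At the end, for the whole second after the job is handed in: the sample bottle stands upright (within 0.1 rad) on the mat (its foot within 5 mm of the mat's height, its axis 30 to 80 mm behind the shaker's middle), at rest, and each of the two clamp bars presses on it with more than 10 N by the turnbuckle alone (contact force between each of clamp_left, clamp_right and sample_bottle above 10 N and z of sample_bottle in the frame of shaker between 0.058 and 0.067 m and angle between sample_bottle's own z axis and vertical below 0.1 rad and x of sample_bottle in the frame of shaker between 0.03 and 0.08 m and linear speed of sample_bottle below 0.02 m/s); the robot touches nothing.
It fails at once if the bottle is squeezed with more than 120 N (contact force between any of clamp_left, clamp_right and sample_bottle above 120 N).
It fails at once if the sample bottle is tipped over (angle between sample_bottle's own z axis and vertical above 0.6 rad).
It fails at once if the stoppered bottle or the beaker is knocked over or pushed more than 3 cm (distance of any of stoppered_bottle, small_beaker from where it was at the start of the episode above 0.03 m or angle between any of stoppered_bottle, small_beaker's own z axis and vertical above 0.4 rad).
It also fails if it takes over 67 s, if anything falls off the work surface, if the arm or the gripper's body presses on something with over 40 N, if the wrist force passes 120 N, or if a joint passes its speed limit or range.

## Working session

There is one attempt and no reset: what is moved stays moved. The work goes in short steps, Python scripts to look and compute and a tool call to move; the robot and the scene stay as the last step left them, time stands still between calls to the robot, and variables do not carry over. Pictures are saved under pics/ and viewed, and the job is handed in when it is done.

Besides the shell and the picture viewer there is one more tool, called after "Call:" in YAML: its name, and indented under it one key for each argument. apply_moves: Moves the arm, as the interface text tells. Its arguments: {"type":"object","properties":{"plan":{"type":"array","items":{"type":"number"}},"force":{"type":"number"}},"required":["plan"]}

```bash
mkdir -p pics; python3 - <<'E'
from cell import readout,cams,ticket,manip
import cv2
s=readout.read_state();print(s)
for n in("scene","top","wrist"):
    c=cams.camera(n);cv2.imwrite(f"pics/{n}0.png",c["image"][:,:,::-1]);c.pop("image");print(n,c)
print(manip, [a for a in dir(manip) if a[0]!='_'])
E
```

```text
{'clock': 0.0, 'joints': array([-1.31360648e+00,  3.00445494e-01,  1.52160074e+00, -2.93929706e-06,
        1.32067069e+00, -6.65889422e-02]), 'qd': array([ 0.00024358, -0.0005633 , -0.0010014 ,  0.00126443, -0.00037599,
        0.00083844]), 'effort': array([-6.50668153e-04, -5.31811702e+01, -3.52733696e+01,  7.07679545e-02,
        2.44206889e-02, -4.83006556e-05]), 'eef_pos': array([ 174.91835972, -521.16615287,  204.89205174]), 'eef_rot': array([-1.63485296,  1.56967205,  1.8305192 ]), 'wrist_force': array([-0.24569191, -0.19608466,  0.60172895]), 'moment': array([ 0.01706105,  0.0037222 , -0.00242787]), 'finger_gap': 93.83247496765989}
scene {'fovy': 51.20142615980523, 'cx': 320.28199280010585, 'cy': 203.3180511151398, 'D': array([-0.09245925,  0.        ,  0.        ,  0.        ,  0.        ]), 'position': array([-195.12596291,  583.26954954,  894.24674327]), 'orientation': array([-2.27330352e+00, -1.19974164e-03, -2.19780344e+00])}
top {'fovy': 50.31729131352777, 'cx': 314.71326053838783, 'cy': 200.03874485207353, 'D': array([-0.05606995,  0.        ,  0.        ,  0.        ,  0.        ]), 'position': array([ 424.27154567,   68.34953539, 1355.26580652]), 'orientation': array([-3.02875277,  0.01667109, -1.55510086])}
wrist {'fovy': 58.818602855554325, 'cx': 316.69245529203533, 'cy': 194.51537039877405, 'D': array([-0.04714811,  0.        ,  0.        ,  0.        ,  0.        ]), 'T_tool_cam': array([[ 1.45770041e-03, -2.30757097e-01,  9.73010297e-01,
        -1.79604565e+02],
       [ 9.99998813e-01,  8.22747794e-04, -1.30301169e-03,
         1.65081128e-01],
       [-4.99862880e-04,  9.73011041e-01,  2.30758022e-01,
        -6.61679426e+01],
       [ 0.00000000e+00,  0.00000000e+00,  0.00000000e+00,
         1.00000000e+00]])}
<Robot object at 0x7fa574bffa10> ['Unreachable', 'grip_depth']
```

View pics/scene0.png

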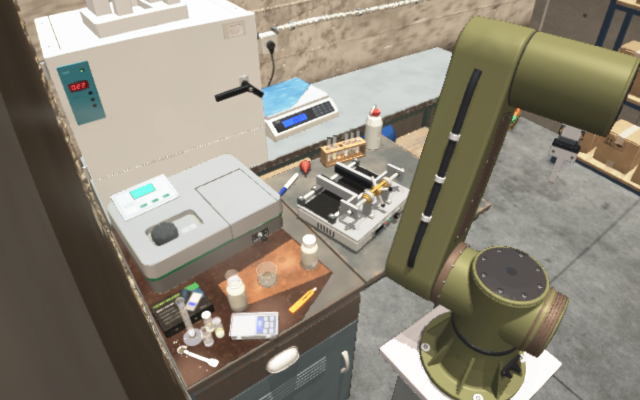

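View pics/top0.png

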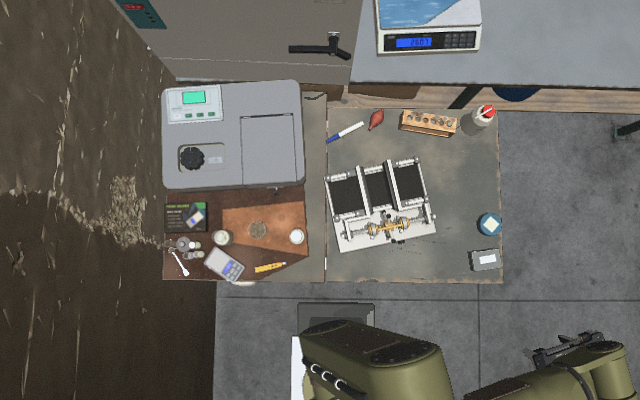

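View pics/wrist0.png

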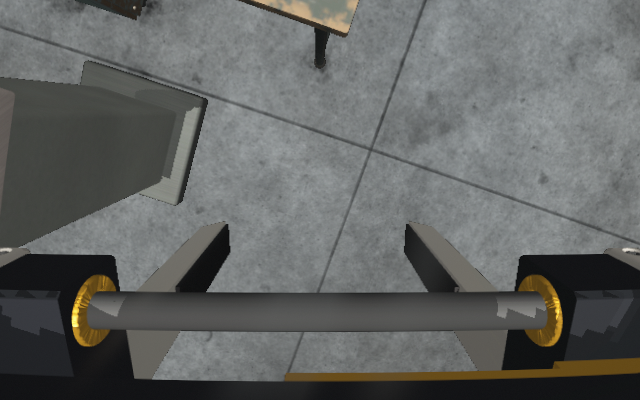

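The scene view shows two bottles, at (309,250) and (236,292), with the beaker between them at (266,273). In the top view they sit at (297,237), (222,237) and (258,229), and the shaker is around (380,205). I'll zoom in to tell the bottles apart.

```bash
python3 - <<'E'
import cv2
a=cv2.imread("pics/scene0.png");b=cv2.imread("pics/top0.png")
cv2.imwrite("pics/z1.png",cv2.resize(a[140:330,210:420],None,fx=3.8,fy=3.15,interpolation=2)[:600])
cv2.imwrite("pics/z2.png",cv2.resize(b[145:265,315:450],None,fx=5,fy=5,interpolation=2))
cv2.imwrite("pics/z3.png",cv2.resize(a[220:320,210:340],None,fx=6,fy=6,interpolation=2))
cv2.imwrite("pics/z4.png",cv2.resize(b[200:280,200:320],None,fx=6,fy=6,interpolation=2))
E
```

```text
(no output)
```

View pics/z1.png

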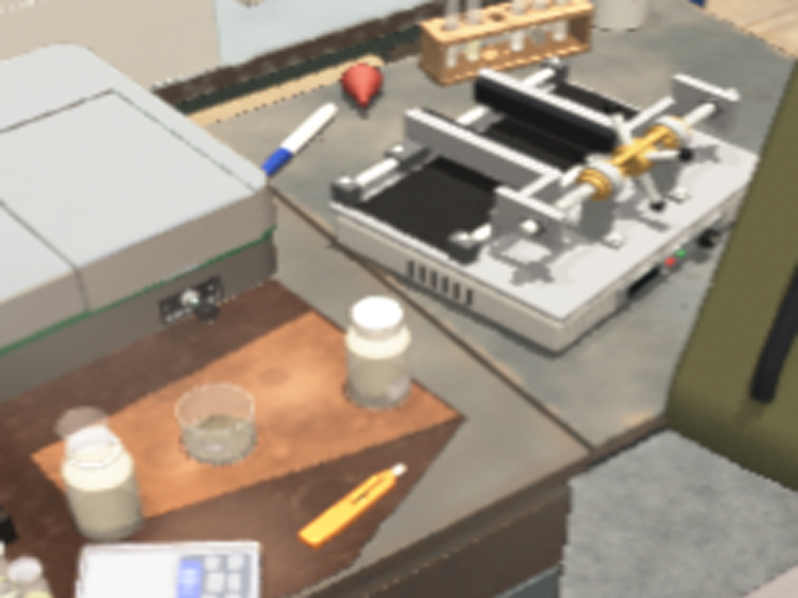

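View pics/z2.png

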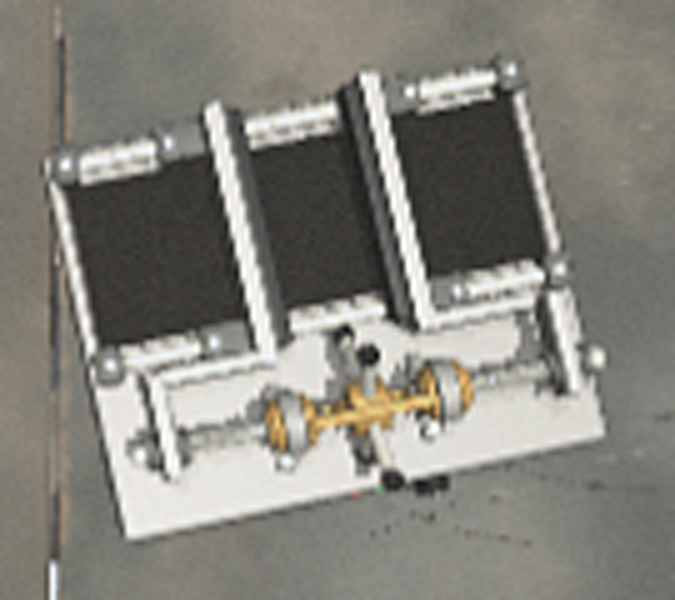

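View pics/z3.png

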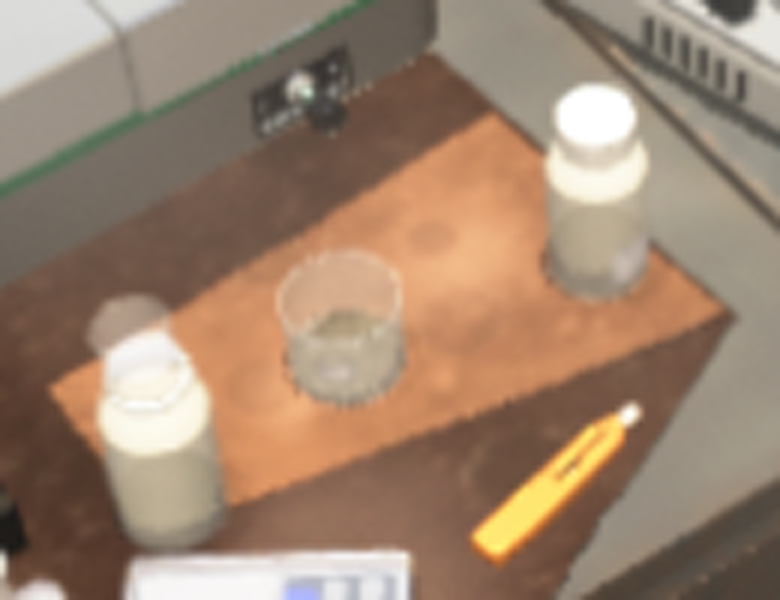

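View pics/z4.png

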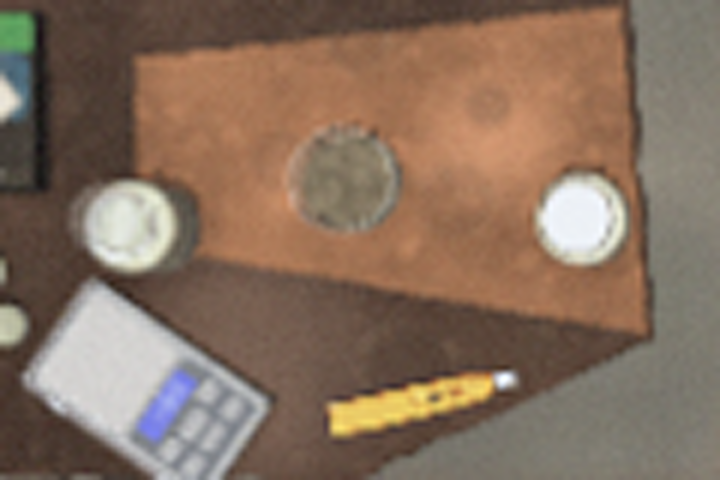

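The sample bottle is the right-hand one: its white cap is centred at about (296.7,236) in the top view and (309.2,238.8) in the scene view. The left one has the glass stopper. Next I'll measure the bottle and the shaker.

```bash
cat > h.py <<'E'
import numpy as np,cv2
from scipy.spatial.transform import Rotation as Ro
from cell import readout,cams,ticket,manip
CAM={}
def cam(n,save=None):
    s=readout.read_state()
    c=cams.camera(n)
    if save: cv2.imwrite(f"pics/{save}.png",np.ascontiguousarray(c["image"][:,:,::-1]))
    if n=="wrist":
        R=Ro.from_euler("xyz",s["eef_rot"]).as_matrix();T=c["T_tool_cam"]
        c["R"]=R@T[:3,:3];c["p"]=R@T[:3,3]+s["eef_pos"]
    else:
        c["R"]=Ro.from_euler("xyz",c["orientation"]).as_matrix();c["p"]=c["position"]
    h=c["image"].shape[0];f=h/2/np.tan(np.radians(c["fovy"])/2)
    c["K"]=np.array([[f,0,c["cx"]],[0,f,c["cy"]],[0,0,1]]);return c
def ray(c,uv):
    q=cv2.undistortPoints(np.array([[uv]],float),c["K"],c["D"])[0,0]
    return c["R"]@np.array([q[0],q[1],1])
def plane(c,uv,z):
    d=ray(c,uv);return c["p"]+d*(z-c["p"][2])/d[2]
def tri(c1,u1,c2,u2):
    A=np.zeros((3,3));b=np.zeros(3)
    for c,u in((c1,u1),(c2,u2)):
        d=ray(c,u);d/=np.linalg.norm(d);M=np.eye(3)-np.outer(d,d);A+=M;b+=M@c["p"]
    return np.linalg.solve(A,b)
def proj(c,P):
    P=np.atleast_2d(np.array(P,float));Rcw=c["R"].T
    return cv2.projectPoints(P,cv2.Rodrigues(Rcw)[0],-Rcw@c["p"],c["K"],c["D"])[0][:,0]
E
python3 - <<'E'
from h import *
t=cam("top");s=cam("scene")
ut=(296.6,235.9);us=(309.1,238.7)
print("cap tri",tri(t,ut,s,us),plane(t,ut,108),plane(s,us,108))
z=lambda x,y:(315+x/5-.4,145+y/5-.4)
P=[plane(t,z(*p),82)[:2] for p in((65,163),(509,70),(110,366),(558,270))]
for p in P:print(p)
c=sum(P)/4;ex=(P[0]+P[1]-P[2]-P[3]);print("len x",np.linalg.norm(ex)/2,"yaw",np.arctan2(ex[1],ex[0]))
ey=(P[0]-P[1]+P[2]-P[3]);print("leny",np.linalg.norm(ey)/2,"yaw",np.arctan2(-ey[0],ey[1]));print(c)
print("hub",plane(t,z(372,402),128))
for n,u in(("stop",(200+130/6-.4,200+225/6-.4)),("beak",(200+345/6-.4,200+178/6-.4))):print(n,plane(t,u,60 if n=="stop" else 30))
E
```

```text
cap tri [459.64999629 143.56915683 103.1932559 ] [459.04508366 142.66835033 108.        ] [456.1787689  146.82134997 108.        ]
[638.33920205  53.91980703]
[ 699.36948405 -215.56439995]
[515.62756508  25.47497507]
[ 577.21802367 -243.60373992]
len x 125.64672511218734 yaw 0.22671084158683183
leny 276.17289283402187 yaw 0.22386513282827564
[607.63856871 -94.94333945]
hub [ 493.66853492 -124.01824323  128.        ]
stop [452.93988686 375.713419    60.        ]
beak [479.87804772 271.09149204  30.        ]
```

```bash
python3 - <<'E'
from h import *
st=readout.read_state();R=Ro.from_euler("xyz",st["eef_rot"]).as_matrix();print(R.round(3))
t=cam("top");s=cam("scene")
for zz in(0,100,150):
  print("machine front right corner top",zz,plane(t,(303,188),zz).round(), plane(t,(162,188),zz).round())
ex=np.array([np.cos(.2253),np.sin(.2253),0]);ey=np.array([-ex[1],ex[0],0]);O=np.array([607.6,-94.9,0])-47*ex;O[2]=0
print(O)
W=lambda x,y,z:O+x*ex+y*ey+np.array([0,0,z])
import json
im=[(t,"top0"),(s,"scene0")]
pts={"place":(55,0,62),"hub":(-72,0,128),"p1":(-72,45,147),"p2":(-72,-45,147),"bl":(-35,34,116),"bl2":(122,34,116),"br":(-35,-34,116),"br2":(122,-34,116),"c1":(-120,150,55),"c2":(-120,-150,55),"lug":(-72,119,143)}
for n,(c,f) in zip(("t","s"),im):
  a=c["image"][:,:,::-1].copy();x0,y0,w,h=(315,145,135,120) if n=="t" else (290,150,140,110)
  b=cv2.resize(a[y0:y0+h,x0:x0+w],None,fx=5,fy=5,interpolation=2)
  for k,v in pts.items():
    u=(proj(c,W(*v))[0]-(x0,y0)+.5)*5;cv2.circle(b,tuple(int(q) for q in u),3,(0,0,255),-1)
  for k in range(4):
    pass
  cv2.imwrite(f"pics/ov_{n}.png",b)
E
```

```text
[[-0.     0.318 -0.948]
 [ 0.    -0.948 -0.318]
 [-1.    -0.001  0.   ]]
machine front right corner top 0 [616. 132.   0.] [610. 591.   0.]
machine front right corner top 100 [602. 127. 100.] [596. 553. 100.]
machine front right corner top 150 [595. 125. 150.] [590. 534. 150.]
[ 561.78782483 -105.39974315    0.        ]
```

View pics/ov_t.png

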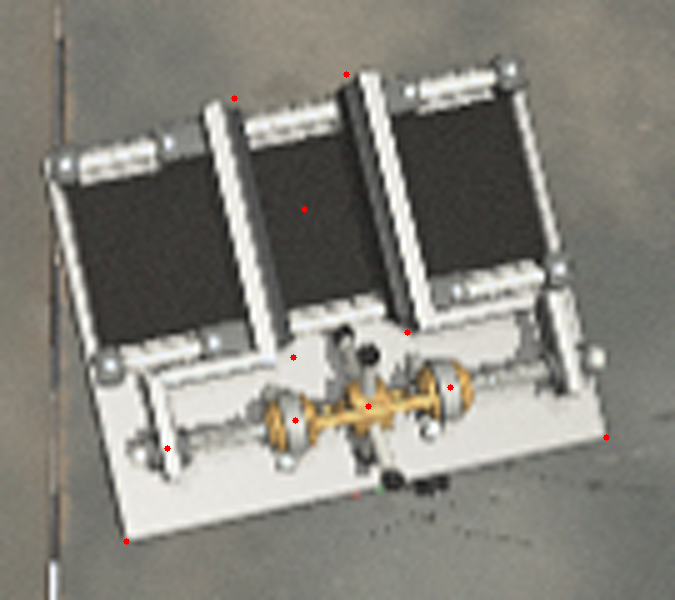

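View pics/ov_s.png

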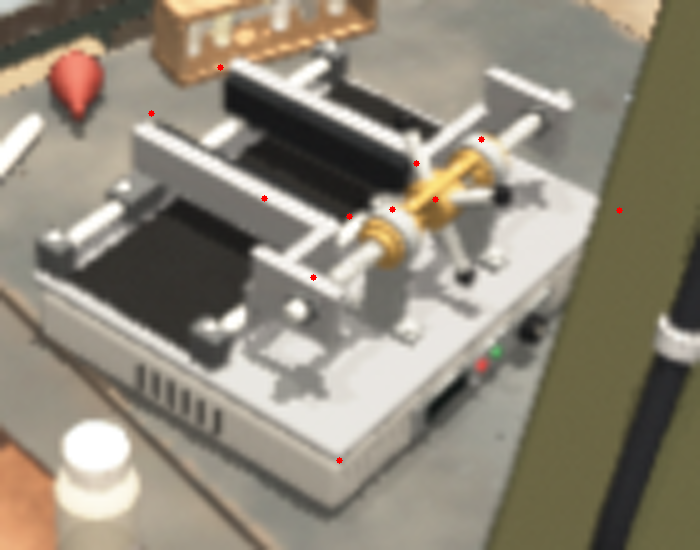

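```bash
cat >> h.py <<'E'
YAW=.2253
ex=np.array([np.cos(YAW),np.sin(YAW),0]);ey=np.array([-ex[1],ex[0],0]);ez=np.array([0,0,1.])
O=np.array([561.8,-105.4,0])
RT=np.column_stack([-ez,ex,-ey])
def W(x,y,z):return O+x*ex+y*ey+z*ez
def plan(target,n,R1=RT,g=100):
    s=readout.read_state();R=Ro.from_euler("xyz",s["eef_rot"]);p=s["eef_pos"]
    w=(R.inv()*Ro.from_matrix(R1)).as_rotvec();st=(np.array(target)-p)/n/1000
    Rc=R
    print("from",p.round(1),"rot",w.round(3),"gap",s["finger_gap"].round(1),"F",s["wrist_force"].round(2))
    for i in range(n):
        d=Rc.inv().apply(st);print([*(w/n).round(3),*d.round(4),g]);Rc=Rc*Ro.from_rotvec(w/n)
def where():
    s=readout.read_state();d=s["eef_pos"]-O;print("t",round(s["clock"],2),"shaker xyz",(d@ex).round(1),(d@ey).round(1),d[2].round(1),"F",s["wrist_force"].round(2),"gap",s["finger_gap"].round(1))
E
python3 - <<'E'
from h import *
plan((459,144,200),14)
t=cam("top");s=cam("scene")
def yplane(c,uv):
    d=ray(c,uv);k=((O-c["p"])@ey)/(d@ey);P=c["p"]+k*d-O;return (P@ex+72).round(1),(P[2]-128).round(1)
for u in((388.2,215.6),(393.2,240.8),(383.6,211.6)):print("top",yplane(t,u))
for u in((390.2,188.6),(382.6,205.0),(372,177)):print("scene",yplane(s,u))
E
```

```text
Traceback (most recent call last):
  File "h.py", line 38, in plan
    print("from",p.round(1),"rot",w.round(3),"gap",s["finger_gap"].round(1),"F",s["wrist_force"].round(2))
                                                   ^^^^^^^^^^^^^^^^^^^^^
AttributeError: 'float' object has no attribute 'round'
```

```bash
sed -i 's/s\["finger_gap"\].round(1)/round(s["finger_gap"],1)/' h.py
python3 - <<'E'
from h import *
plan((459,144,200),14)
t=cam("top");s=cam("scene")
def yplane(c,uv):
    d=ray(c,uv);k=((O-c["p"])@ey)/(d@ey);P=c["p"]+k*d-O;return (P@ex+72).round(1),(P[2]-128).round(1)
for u in((388.2,215.6),(393.2,240.8),(383.6,211.6)):print("top",yplane(t,u))
for u in((390.2,188.6),(382.6,205.0),(372,177)):print("scene",yplane(s,u))
E
```

```text
from [ 175.  -521.4  205.3] rot [-1.472 -0.     0.   ] gap 94.0 F [-0.25  0.13  0.98]
[np.float64(-0.105), np.float64(-0.0), np.float64(0.0), np.float64(0.0004), np.float64(-0.0386), np.float64(-0.0344), 100]
[np.float64(-0.105), np.float64(-0.0), np.float64(0.0), np.float64(0.0004), np.float64(-0.0348), np.float64(-0.0382), 100]
[np.float64(-0.105), np.float64(-0.0), np.float64(0.0), np.float64(0.0004), np.float64(-0.0306), np.float64(-0.0417), 100]
[np.float64(-0.105), np.float64(-0.0), np.float64(0.0), np.float64(0.0004), np.float64(-0.026), np.float64(-0.0446), 100]
[np.float64(-0.105), np.float64(-0.0), np.float64(0.0), np.float64(0.0004), np.float64(-0.0212), np.float64(-0.0471), 100]
[np.float64(-0.105), np.float64(-0.0), np.float64(0.0), np.float64(0.0004), np.float64(-0.0161), np.float64(-0.0491), 100]
[np.float64(-0.105), np.float64(-0.0), np.float64(0.0), np.float64(0.0004), np.float64(-0.0109), np.float64(-0.0505), 100]
[np.float64(-0.105), np.float64(-0.0), np.float64(0.0), np.float64(0.0004), np.float64(-0.0055), np.float64(-0.0514), 100]
[np.float64(-0.105), np.float64
[... 257 characters left out ...]
loat64(0.0), np.float64(0.0004), np.float64(0.0107), np.float64(-0.0506), 100]
[np.float64(-0.105), np.float64(-0.0), np.float64(0.0), np.float64(0.0004), np.float64(0.0159), np.float64(-0.0492), 100]
[np.float64(-0.105), np.float64(-0.0), np.float64(0.0), np.float64(0.0004), np.float64(0.021), np.float64(-0.0472), 100]
[np.float64(-0.105), np.float64(-0.0), np.float64(0.0), np.float64(0.0004), np.float64(0.0258), np.float64(-0.0448), 100]
top (np.float64(26.6), np.float64(40.4))
top (np.float64(-44.8), np.float64(26.9))
top (np.float64(43.6), np.float64(-22.3))
scene (np.float64(-45.1), np.float64(26.2))
scene (np.float64(-27.1), np.float64(-45.9))
scene (np.float64(20.1), np.float64(35.5))
```

Call:
apply_moves:
  plan: [-0.105, 0, 0, 0, -0.039, -0.034, 100, -0.105, 0, 0, 0, -0.035, -0.038, 100, -0.105, 0, 0, 0, -0.031, -0.042, 100, -0.105, 0, 0, 0, -0.026, -0.045, 100, -0.105, 0, 0, 0, -0.021, -0.047, 100]

```text
clock: 1.08
eef_pos: [276.6, -281.5, 205.6]
eef_rot: [1.502, 1.57, -0.788]
wrist_force: [0.4, -1.0, -0.2]
finger_gap: 93.9
```

Call:
apply_moves:
  plan: [-0.105, 0, 0, 0, -0.016, -0.049, 100, -0.105, 0, 0, 0, -0.011, -0.05, 100, -0.105, 0, 0, 0, -0.005, -0.051, 100, -0.105, 0, 0, 0, 0, -0.052, 100, -0.105, 0, 0, 0, 0.005, -0.051, 100]

```text
clock: 1.7
eef_pos: [378.1, -44.9, 205.8]
eef_rot: [1.517, 1.57, -0.247]
wrist_force: [1.3, -1.1, 0.3]
finger_gap: 94.0
```

```bash
python3 - <<'E'
from h import *
where();print(readout.read_state()["joints"].round(2))
plan((459,144,200),4)
E
```

```text
t 1.7 shaker xyz -165.5 100.0 205.8 F [ 1.31 -1.1   0.27] gap 94.0
[-0.21 -0.09  1.95 -0.    1.28 -0.02]
from [378.1 -44.9 205.8] rot [-0.419  0.    -0.001] gap 94.0 F [ 1.31 -1.1   0.27]
[np.float64(-0.105), np.float64(0.0), np.float64(-0.0), np.float64(0.0014), np.float64(0.0108), np.float64(-0.0502), 100]
[np.float64(-0.105), np.float64(0.0), np.float64(-0.0), np.float64(0.0014), np.float64(0.0159), np.float64(-0.0488), 100]
[np.float64(-0.105), np.float64(0.0), np.float64(-0.0), np.float64(0.0014), np.float64(0.021), np.float64(-0.0469), 100]
[np.float64(-0.105), np.float64(0.0), np.float64(-0.0), np.float64(0.0014), np.float64(0.0258), np.float64(-0.0445), 100]
```

Call:
apply_moves:
  plan: [-0.105, 0, 0, 0, 0.011, -0.05, 100, -0.105, 0, 0, 0, 0.016, -0.049, 100, -0.105, 0, 0, 0, 0.021, -0.047, 100, -0.104, 0, 0, 0.005, 0.026, -0.045, 100, 0, 0, 0, 0, 0, 0, 100]

```text
clock: 2.33
eef_pos: [459.8, 144.9, 199.7]
eef_rot: [-1.741, 1.57, -3.085]
wrist_force: [0.2, -0.3, 0.0]
finger_gap: 94.4
```

```bash
python3 - <<'E'
from h import *
where()
c=cam("wrist","w1")
print(readout.read_state()["eef_pos"])
print(proj(c,(459.3,143.5,108)),proj(c,readout.read_state()["eef_pos"]))
np.savez("w1.npz",R=c["R"],p=c["p"])
E
```

```text
t 2.33 shaker xyz -43.5 266.7 199.7 F [ 0.18 -0.3   0.02] gap 94.4
[459.43674354 143.42890623 199.93935677]
[[316.18104492 198.98005364]] [[315.67814365 240.36265536]]
```

View pics/w1.png

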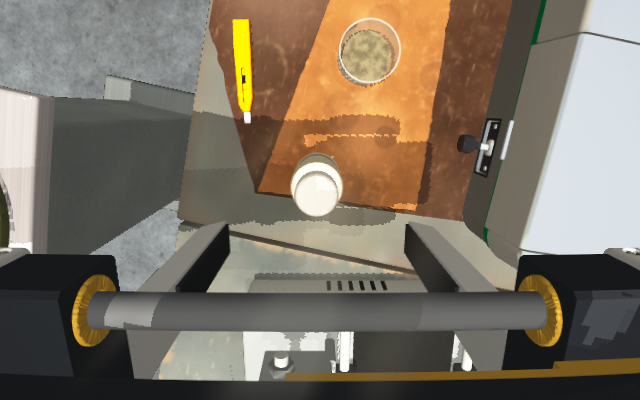

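```bash
python3 - <<'E'
from h import *
s=readout.read_state();c=cam("wrist")
im=c["image"].astype(int);m=((im.min(2)>200)).astype(np.uint8);m[:150]=0;m[222:]=0;m[:,:280]=0;m[:,360:]=0
n,l,st,ce=cv2.connectedComponentsWithStats(m)
for i in range(1,n):
    if st[i,4]>100:print(st[i],ce[i])
for u in((316.5,194),):
    P=plane(c,u,108);print(P)
    d=P-s["eef_pos"];print("tool y",d@ex,"tool z",-(d@ey), s["eef_pos"])
E
```

```text
[293 161  49  34 482] [317.37759336 172.03941909]
[ 297  173   41   41 1293] [316.78808971 193.43696829]
[458.29888623 145.95924034 108.        ]
tool y -0.5438268095773272 tool z -2.7205812606626854 [459.43674354 143.42890623 199.93935677]
```

Call:
apply_moves:
  plan: [0, 0, 0, 0.035, 0, -0.002, 100, 0, 0, 0, 0.04, 0, 0, 100, 0, 0, 0, 0.04, 0, 0, 100, 0, 0, 0, 0.03, 0, 0, 100, 0, 0, 0, 0.018, 0, 0, 100]

```text
clock: 3.05
eef_pos: [458.6, 143.2, 36.5]
eef_rot: [-1.456, 1.57, -2.807]
wrist_force: [-0.5, 1.0, 0.2]
finger_gap: 94.0
```

Call:
apply_moves:
  plan: [0, 0, 0, 0, 0, 0, 40, 0, 0, 0, 0, 0, 0, 40, 0, 0, 0, 0, 0, 0, 40, 0, 0, 0, 0, 0, 0, 40, 0, 0, 0, 0, 0, 0, 40]
  force: 12

```text
clock: 3.68
eef_pos: [459.3, 144.6, 37.7]
eef_rot: [1.515, 1.57, 0.166]
wrist_force: [1.5, -0.1, 1.6]
finger_gap: 47.7
```

Call:
apply_moves:
  plan: [0, 0, 0, -0.02, 0, 0, 40, 0, 0, 0, -0.035, 0, 0, 40, 0, 0, 0, -0.045, 0, 0, 40, 0, 0, 0, -0.045, 0, 0, 40, 0, 0, 0, -0.03, 0, 0, 40]
  force: 20

```text
clock: 4.3
eef_pos: [459.3, 144.7, 214.6]
eef_rot: [1.59, 1.569, 0.241]
wrist_force: [0.0, 0.8, -1.5]
finger_gap: 46.7
```

```bash
python3 - <<'E'
from h import *
where();c=cam("wrist","w2");c=cam("scene","s2")
plan(W(55,0,212),8,g=40)
E
```

```text
t 4.3 shaker xyz -44.1 266.6 214.6 F [ 0.02  0.83 -1.53] gap 46.7
from [460.2 144.9 215.4] rot [-0.003 -0.    -0.005] gap 47.1 F [ 0.13  0.39 -1.71]
[np.float64(-0.0), np.float64(-0.0), np.float64(-0.001), np.float64(0.0005), np.float64(0.0124), np.float64(0.0333), 40]
[np.float64(-0.0), np.float64(-0.0), np.float64(-0.001), np.float64(0.0005), np.float64(0.0124), np.float64(0.0333), 40]
[np.float64(-0.0), np.float64(-0.0), np.float64(-0.001), np.float64(0.0005), np.float64(0.0124), np.float64(0.0333), 40]
[np.float64(-0.0), np.float64(-0.0), np.float64(-0.001), np.float64(0.0005), np.float64(0.0123), np.float64(0.0333), 40]
[np.float64(-0.0), np.float64(-0.0), np.float64(-0.001), np.float64(0.0004), np.float64(0.0123), np.float64(0.0333), 40]
[np.float64(-0.0), np.float64(-0.0), np.float64(-0.001), np.float64(0.0004), np.float64(0.0123), np.float64(0.0333), 40]
[np.float64(-0.0), np.float64(-0.0), np.float64(-0.001), np.float64(0.0004), np.float64(0.0123), np.float64(0.0333), 40]
[np.float64(-0.0), np.float64(-0.0), np.float64(-0.001), np.float64(0.0004), np.float64(0.0123), np.float64(0.0333), 40]
```

View pics/w2.png

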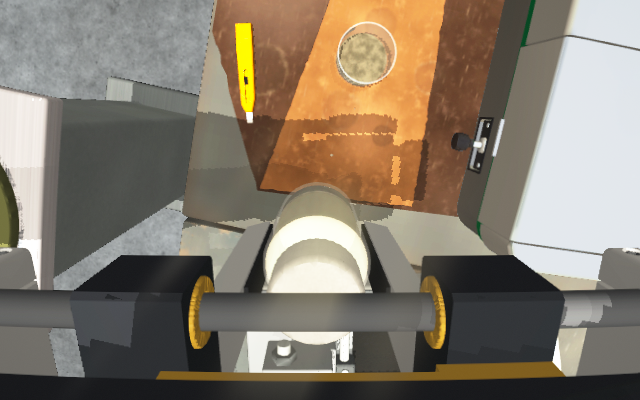

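View pics/s2.png

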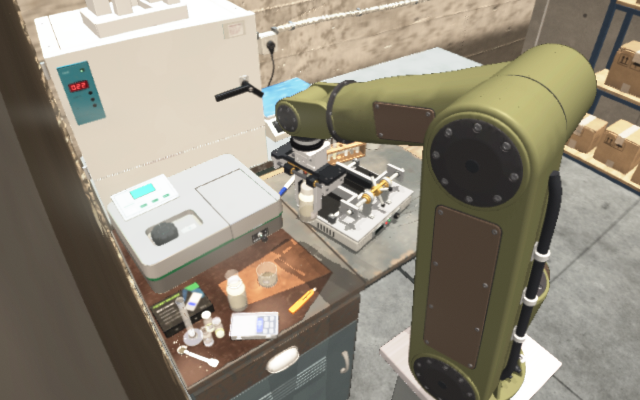

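The bottle is held upright between the pads: its cap is at (317,290) in the wrist view, and the wrist reads about 1.5 N of extra weight. I'm moving it over the shaker.

Call:
apply_moves:
  plan: [0, 0, 0, 0, 0.01, 0.027, 40, 0, 0, 0, 0, 0.013, 0.036, 40, 0, 0, 0, 0, 0.013, 0.036, 40, 0, 0, 0, 0, 0.013, 0.036, 40, 0, 0, 0, 0, 0.013, 0.036, 40]

```text
clock: 5.03
eef_pos: [557.4, -9.6, 210.7]
eef_rot: [-1.893, 1.569, 3.041]
wrist_force: [0.3, 0.7, -0.6]
finger_gap: 47.1
```

Call:
apply_moves:
  plan: [0, 0, 0, 0, 0.013, 0.036, 40, 0, 0, 0, 0, 0.013, 0.034, 40, 0, 0, 0, 0, 0.01, 0.025, 40, 0, 0, 0, 0, 0, 0, 40, 0, 0, 0, 0, 0, 0, 40]

```text
clock: 5.65
eef_pos: [612.8, -92.7, 211.3]
eef_rot: [-2.088, 1.569, 2.847]
wrist_force: [0.1, 0.7, -0.3]
finger_gap: 47.1
```

```bash
python3 - <<'E'
from h import *
where();c=cam("wrist","w3");t=cam("top","t3");s=cam("scene","s3")
print(readout.read_state()["joints"].round(2))
plan(W(55,0,212),1,g=40)
p=readout.read_state()["eef_pos"]
for k,v in {"lfF":(-35,33,116),"rfF":(-35,-33,116),"lfB":(122,33,116),"rfB":(122,-33,116),"pl":(55,0,62)}.items():
    print(k,proj(t,W(*v))[0].round(1),proj(s,W(*v))[0].round(1),proj(c,W(*v))[0].round(1))
a=cv2.imread("pics/t3.png");cv2.imwrite("pics/t3z.png",cv2.resize(a[145:265,315:450],None,fx=5,fy=5,interpolation=2))
a=cv2.imread("pics/s3.png");cv2.imwrite("pics/s3z.png",cv2.resize(a[120:250,280:430],None,fx=5,fy=4.6,interpolation=2))
E
```

```text
t 5.65 shaker xyz 52.5 1.0 211.3 F [ 0.1   0.72 -0.34] gap 47.1
[-0.21  0.45  1.3   0.    1.39 -0.43]
from [613.  -92.5 212.4] rot [-0.002 -0.     0.   ] gap 46.9 F [-0.16  1.15 -0.69]
[np.float64(-0.002), np.float64(-0.0), np.float64(0.0), np.float64(0.0004), np.float64(0.0022), np.float64(0.0011), 40]
lfF [373.6 215.9] [359.6 192.5] [205.1 156.8]
rfF [395.6 211.1] [372.6 182.4] [211.  236.8]
lfB [361.7 164. ] [320.  172.1] [406.4 156.3]
rfB [383.5 159.4] [333.3 163.1] [401.9 236.6]
pl [375.4 186.3] [342.4 189.2] [319.9 184.2]
```

View pics/w3.png

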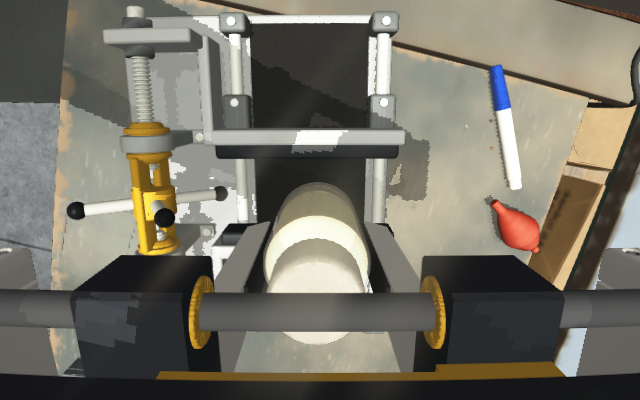

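View pics/t3z.png

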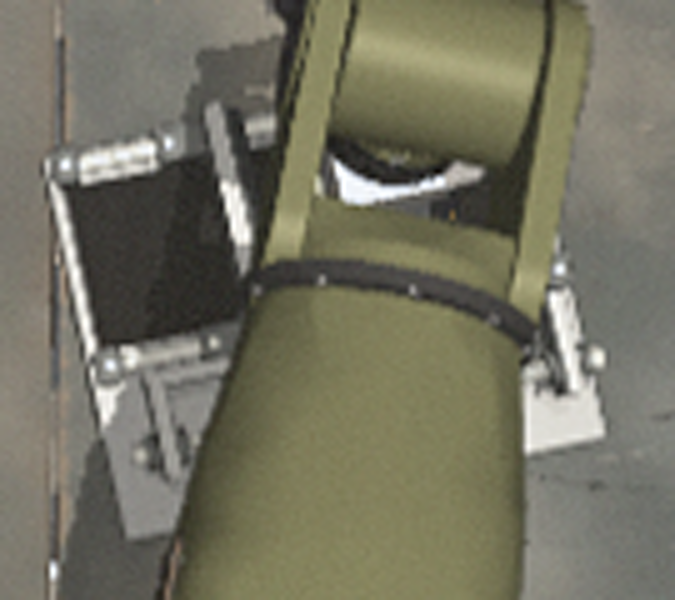

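View pics/s3z.png

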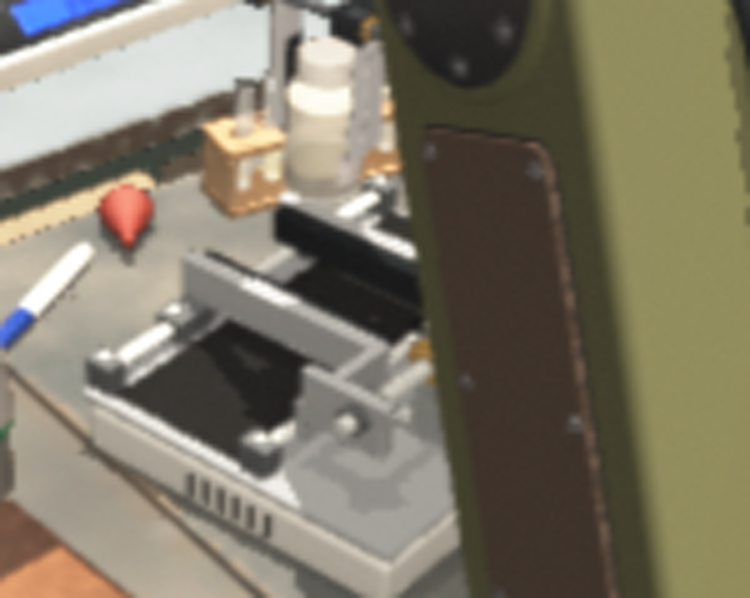

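```bash
python3 - <<'E'
from h import *
c=cam("wrist");s=readout.read_state();p=s["eef_pos"];print("tcp sh",((p-O)@ex).round(1),((p-O)@ey).round(1))
def sh(u,z):
    d=plane(c,u,z)-O;return (d@ex).round(1),(d@ey).round(1)
for n,u,z in(("foamface",(310,158),116),("foam farR",(404,150),116),("foamL",(218,150),116),("hub?",(152,203),140),("pillow top",(146,142),147),("post1",(231,20),82),("post2",(386,20),82),("rodpost",(233,103),80)):
    print(n,sh(u,z))
def yplane(c,uv):
    d=ray(c,uv);k=((O-c["p"])@ey)/(d@ey);P=c["p"]+k*d-O;return (P@ex+72).round(1),(P[2]-128).round(1)
for u in((75,211),(164,217),(221,193)):print("ball",yplane(c,u))
print("cap top",sh((317,293),p[2]+71))
E
python3 -c "
import cv2;a=cv2.imread('pics/w3.png');cv2.imwrite('pics/w3z.png',cv2.resize(a[100:270,60:260],None,fx=3.5,fy=3.5,interpolation=2))"
```

```text
tcp sh 52.9 1.0
foamface (np.float64(47.4), np.float64(31.6))
foam farR (np.float64(120.6), np.float64(37.9))
foamL (np.float64(-24.4), np.float64(38.1))
hub? (np.float64(-69.6), np.float64(1.7))
pillow top (np.float64(-65.8), np.float64(47.3))
post1 (np.float64(-17.2), np.float64(140.7))
post2 (np.float64(109.2), np.float64(140.3))
rodpost (np.float64(-19.1), np.float64(74.6))
ball (np.float64(-46.6), np.float64(28.0))
ball (np.float64(24.1), np.float64(42.2))
ball (np.float64(43.3), np.float64(-28.3))
cap top (np.float64(52.9), np.float64(7.5))
```

View pics/w3z.png

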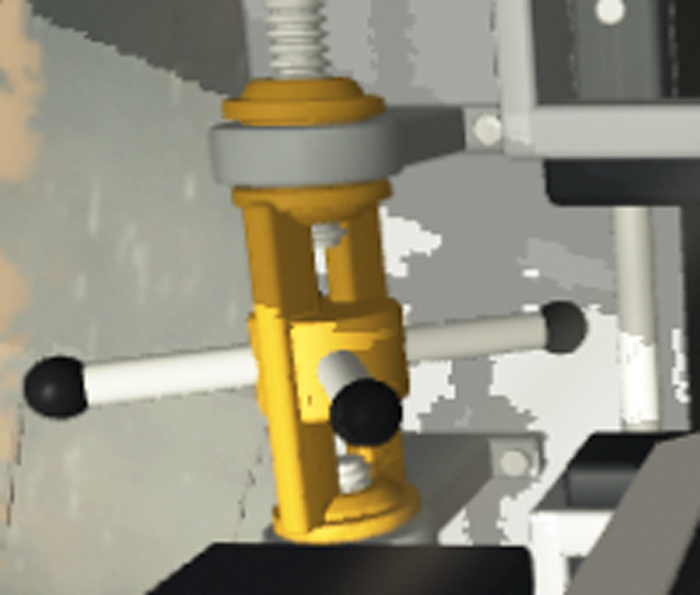

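```bash
python3 -c "
import cv2;a=cv2.imread('pics/w3.png');cv2.imwrite('pics/w3y.png',cv2.resize(a[170:360,220:420],None,fx=3.1,fy=3.1,interpolation=2))"
```

```text
(no output)
```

View pics/w3y.png

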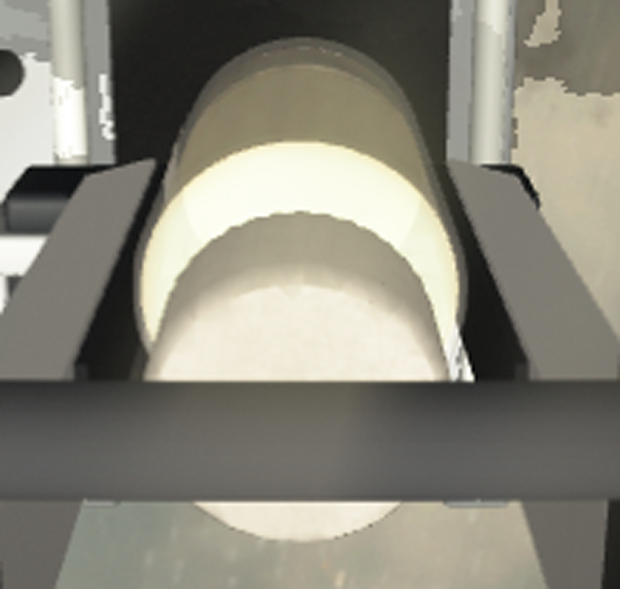

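```bash
python3 - <<'E'
from h import *
c=cam("wrist");s=readout.read_state();p=s["eef_pos"];print("tcp sh",((p-O)@ex).round(1),((p-O)@ey).round(1),p)
def sh(u,z):
    d=plane(c,u,z)-O;return (d@ex).round(1),(d@ey).round(1)
print("cap c",sh((317,303.5),p[2]+71),"foot edge",sh((317,182.5),p[2]-31))
E
```

```text
tcp sh 52.9 0.9 [613.17673283 -92.71879918 212.58819724]
cap c (np.float64(53.0), np.float64(3.4)) foot edge (np.float64(52.9), np.float64(25.1))
```

Call:
apply_moves:
  plan: [0, 0, 0, 0.02, 0.001, 0, 40, 0, 0, 0, 0.025, 0, 0, 40, 0, 0, 0, 0.025, 0, 0, 40, 0, 0, 0, 0.02, 0, 0, 40, 0, 0, 0, 0.01, 0, 0, 40]

```text
clock: 6.52
eef_pos: [613.9, -92.8, 111.6]
eef_rot: [-2.014, 1.57, 2.921]
wrist_force: [-0.1, -0.5, -0.4]
finger_gap: 46.5
```

Call:
apply_moves:
  plan: [0, 0, 0, 0.007, 0, 0, 40, 0, 0, 0, 0.004, 0, 0, 40, 0, 0, 0, 0.002, 0, 0, 40, 0, 0, 0, 0.001, 0, 0, 40, 0, 0, 0, 0, 0, 0, 40]

```text
clock: 7.15
eef_pos: [614.4, -93.1, 98.6]
eef_rot: [1.25, 1.571, -0.099]
wrist_force: [-0.0, -0.4, -1.1]
finger_gap: 47.1
```

```bash
python3 - <<'E'
from h import *
where();c=cam("wrist","w4");where();where()
E
```

```text
t 7.15 shaker xyz 54.0 0.2 98.6 F [-0.   -0.44 -1.07] gap 47.1
t 7.2 shaker xyz 54.0 0.2 98.7 F [ 0.04  0.2  -0.74] gap 46.9
t 7.2 shaker xyz 54.0 0.2 98.7 F [ 0.04  0.2  -0.74] gap 46.9
```

View pics/w4.png

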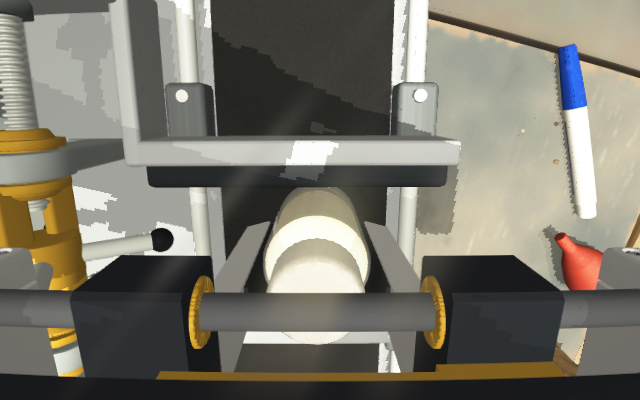

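Call:
apply_moves:
  plan: [0, 0, 0, 0.0015, 0, 0, 40, 0, 0, 0, 0.001, 0, 0, 40, 0, 0, 0, 0, 0, 0, 40]

```text
clock: 7.58
eef_pos: [614.3, -93.1, 96.2]
eef_rot: [1.297, 1.571, -0.051]
wrist_force: [-1.9, 0.5, 2.6]
finger_gap: 46.7
```

Call:
apply_moves:
  plan: [0, 0, 0, 0.001, 0, 0, 40, 0, 0, 0, 0, 0, 0, 40]

```text
clock: 7.82
eef_pos: [614.4, -93.2, 96.1]
eef_rot: [1.029, 1.57, -0.32]
wrist_force: [-6.1, 0.4, 11.8]
finger_gap: 47.1
```

Call:
apply_moves:
  plan: [0, 0, 0, -0.001, 0, 0, 40, 0, 0, 0, 0, 0, 0, 60, 0, 0, 0, 0, 0, 0, 80, 0, 0, 0, 0, 0, 0, 80, 0, 0, 0, 0, 0, 0, 80]

```text
clock: 8.45
eef_pos: [614.3, -93.1, 95.9]
eef_rot: [-2.129, 1.571, 2.805]
wrist_force: [-0.2, -0.6, 1.1]
finger_gap: 74.9
```

```bash
python3 - <<'E'
from h import *
where();c=cam("wrist","w5");where()
E
```

```text
t 8.45 shaker xyz 53.9 0.3 95.9 F [-0.17 -0.59  1.1 ] gap 74.9
t 8.5 shaker xyz 53.9 0.2 95.9 F [-0.06  0.21 -0.27] gap 75.1
```

View pics/w5.png

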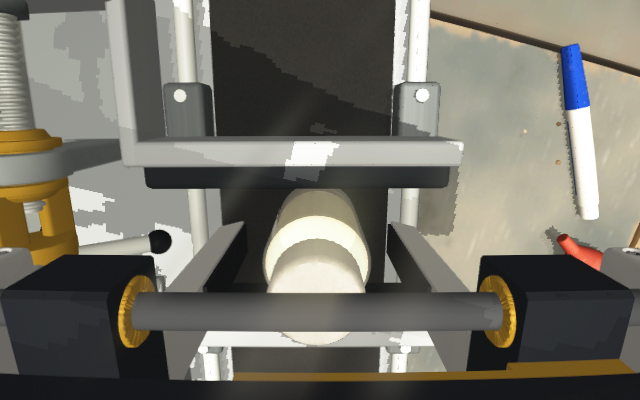

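Call:
apply_moves:
  plan: [0, 0, 0, -0.01, 0, 0, 80, 0, 0, 0, -0.03, 0, 0, 80, 0, 0, 0, -0.04, 0, 0, 80, 0, 0, 0, -0.04, 0, 0, 80, 0, 0, 0, -0.03, 0, 0, 80]

```text
clock: 9.12
eef_pos: [614.4, -93.1, 248.8]
eef_rot: [1.165, 1.569, -0.184]
wrist_force: [-0.1, -1.1, -0.7]
finger_gap: 75.2
```

Call:
apply_moves:
  plan: [0, 0, 0, 0, -0.015, 0, 0, 0, 0, 0, 0, -0.02, 0, 0, 0, 0, 0, 0, -0.02, 0, 0, 0, 0, 0, 0, -0.01, 0, 0, 0, 0, 0, 0, 0, 0, 0]

```text
clock: 9.75
eef_pos: [550.9, -107.5, 246.6]
eef_rot: [1.09, 1.57, -0.259]
wrist_force: [1.0, 0.5, -0.3]
finger_gap: 28.6
```

```bash
python3 - <<'E'
from h import *
where();c=cam("wrist","w6");where();cam("scene","s6")
def sh(u,z):
    d=plane(c,u,z)-O;return (d@ex).round(1),(d@ey).round(1)
E
```

```text
t 9.75 shaker xyz -11.1 0.4 246.6 F [ 1.03  0.47 -0.34] gap 28.6
t 9.8 shaker xyz -10.8 0.4 246.4 F [ 0.87  0.71 -0.44] gap 24.5
```

View pics/w6.png

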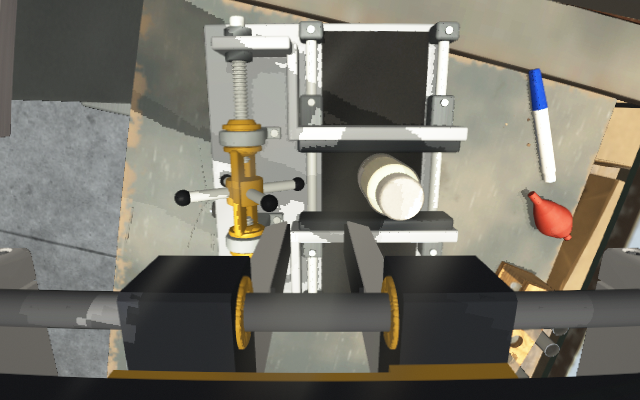

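View pics/s6.png

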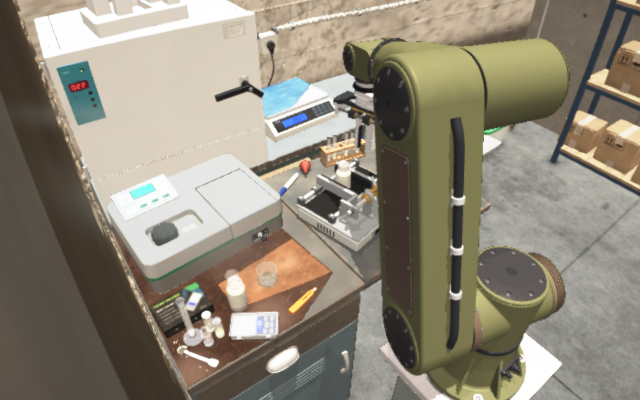

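The bottle is standing between the bars, with its cap at (401,197) and the two foam edges at about rows 151 and 212. I'll compute the gap and check the hub position.

```bash
python3 - <<'E'
from h import *
c=cam("wrist");where()
def sh(u,z):
    d=plane(c,u,z)-O;return (d@ex).round(1),(d@ey).round(1)
print("L",sh((440,151.5),116),"R",sh((440,212),116),"cap",sh((401.5,197),166),"foot?",sh((375,160),66))
def yplane(c,uv):
    d=ray(c,uv);k=((O-c["p"])@ey)/(d@ey);P=c["p"]+k*d-O;return (P@ex+72).round(1),(P[2]-128).round(1)
for u in((182,198),(269,203),(298.5,184)):print("ball",yplane(c,u))
a=cv2.imread("pics/w6.png");cv2.imwrite("pics/w6z.png",cv2.resize(a[100:260,160:480],None,fx=2.5,fy=2.5,interpolation=2))
E
```

```text
t 9.9 shaker xyz -10.6 0.5 246.0 F [-0.83 -0.48 -0.02] gap 16.6
L (np.float64(97.3), np.float64(32.3)) R (np.float64(101.5), np.float64(-22.9)) cap (np.float64(53.1), np.float64(3.4)) foot? (np.float64(48.5), np.float64(18.1))
ball (np.float64(-46.1), np.float64(25.4))
ball (np.float64(25.5), np.float64(41.8))
ball (np.float64(43.9), np.float64(-29.1))
```

View pics/w6z.png

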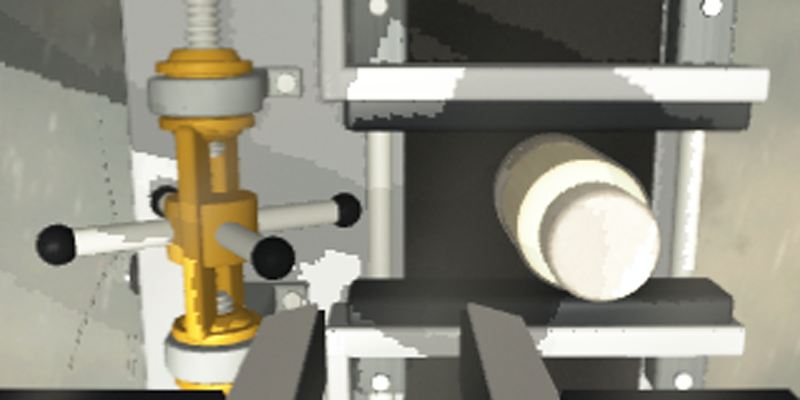

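Call:
apply_moves:
  plan: [0, 0, 0, 0.025, 0, 0, 0, 0, 0, 0, 0.03, 0, 0, 0, 0, 0, 0, 0.02, 0, 0, 0, 0, 0, 0, 0.006, 0, 0, 0, 0, 0, 0, 0, 0, 0, 0]

```text
clock: 10.52
eef_pos: [551.2, -107.4, 165.2]
eef_rot: [2.197, 1.571, 0.848]
wrist_force: [0.5, 0.9, -0.5]
finger_gap: 0.5
```

```bash
cat >> h.py <<'E'
def feel():
    s=readout.read_state();d=s["eef_pos"]-O;F=s["wrist_force"];x=d@ex+72;z=d[2]-128;Fx=F@ex
    cx,cz=x-12.5,z
    print("t",round(s["clock"],2),"tip x,z rel axis",x.round(1),z.round(1),"y",(d@ey).round(1),"Fx,Fy,Fz",Fx.round(2),(F@ey).round(2),F[2].round(2),"tau(corner)",((cz*Fx-cx*F[2])/1000).round(3),"gap",round(s["finger_gap"],1))
E
python3 -c "
from h import *
feel();cam('wrist','w7');feel()"
```

```text
t 10.53 tip x,z rel axis 61.2 37.2 y 0.5 Fx,Fy,Fz 0.66 0.81 -0.45 tau(corner) 0.047 gap 0.5
t 10.57 tip x,z rel axis 61.3 37.7 y 0.3 Fx,Fy,Fz -0.73 1.31 0.25 tau(corner) -0.04 gap 0.5
```

View pics/w7.png

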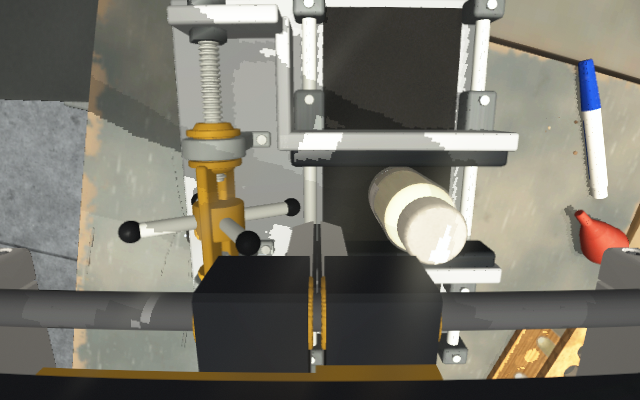

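Call:
apply_moves:
  plan: [0, 0, 0, 0, -0.006, 0, 0, 0, 0, 0, 0, -0.006, 0, 0, 0, 0, 0, 0, -0.005, 0, 0, 0, 0, 0, 0, -0.005, 0, 0, 0, 0, 0, 0, -0.004, 0, 0]

```text
clock: 11.2
eef_pos: [527.6, -113.1, 167.5]
eef_rot: [1.281, 1.563, -0.068]
wrist_force: [10.8, 4.9, 17.7]
finger_gap: 0.8
```

```bash
python3 -c "
from h import *
feel();cam('wrist','w8');feel()"
```

```text
t 11.2 tip x,z rel axis 37.0 39.5 y 0.2 Fx,Fy,Fz 11.64 2.35 17.7 tau(corner) 0.027 gap 0.8
t 11.25 tip x,z rel axis 36.7 39.7 y 0.2 Fx,Fy,Fz 8.67 2.29 13.56 tau(corner) 0.016 gap 0.3
```

View pics/w8.png

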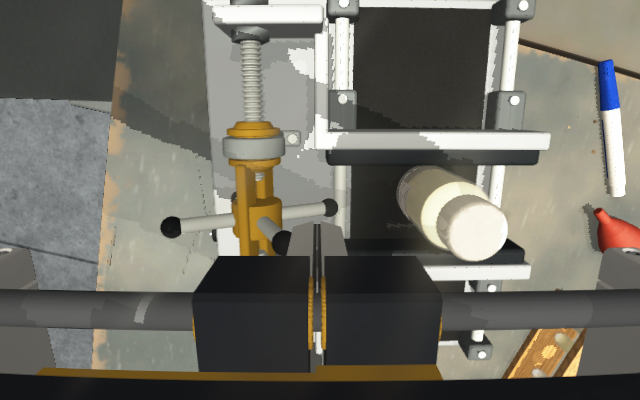

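```bash
python3 -c "
from h import *
s=readout.read_state();print(s['moment'],s['wrist_force'],s['eef_pos'])
M=np.column_stack([ex,ey,ez]);print('M sh',M.T@s['moment'],'F',M.T@s['wrist_force'])
a=cv2.imread('pics/w8.png');cv2.imwrite('pics/w8z.png',cv2.resize(a[170:270,200:380],None,fx=4.4,fy=4.4,interpolation=2))"
```

```text
[ 0.70494617 -1.66001159 -0.08499361] [ 7.93839818  4.17384809 13.56267158] [ 527.4004859  -113.10068346  167.73000307]
M sh [ 0.31628558 -1.77554245 -0.08499361] F [ 8.6702047   2.29493442 13.56267158]
```

View pics/w8z.png

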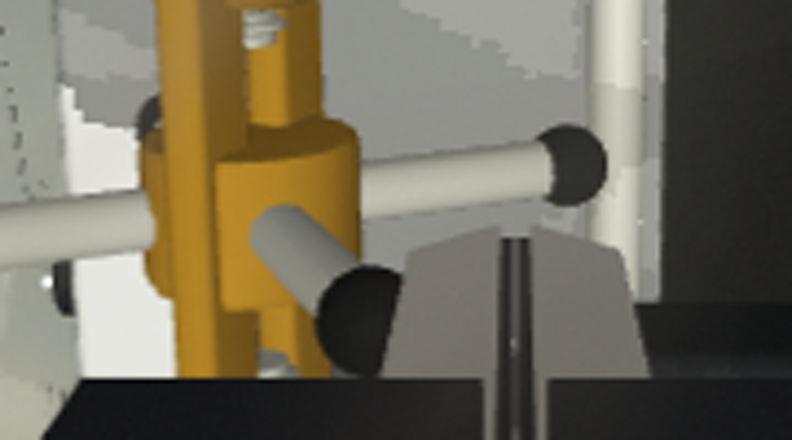

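The shut fingertips are bevelled, and the back-up ball at crop (360,320) is riding on that bevel: Fz is 18 N and there's no torque. I'll back off, go lower and push with the straight flank instead.

Call:
apply_moves:
  plan: [0, 0, 0, -0.003, 0.008, 0, 0, 0, 0, 0, 0, 0.006, 0, 0, 0, 0, 0, 0.01, 0, 0, 0, 0, 0, 0, 0.007, 0, 0, 0, 0, 0, 0, 0, 0, 0, 0]

```text
clock: 11.88
eef_pos: [538.6, -110.0, 149.9]
eef_rot: [-2.039, 1.569, 2.895]
wrist_force: [-0.6, -0.3, -0.1]
finger_gap: 0.3
```

```bash
python3 -c "
from h import *
feel();c=cam('wrist');feel()
def yplane(c,uv):
    d=ray(c,uv);k=((O-c['p'])@ey)/(d@ey);P=c['p']+k*d-O;return (P@ex+72).round(1),(P[2]-128).round(1)
import cv2
cv2.imwrite('pics/w9.png',cv2.resize(c['image'][150:270,100:360,::-1],None,fx=3,fy=3))
"
```

```text
t 11.88 tip x,z rel axis 48.4 21.9 y 0.7 Fx,Fy,Fz -0.68 -0.12 -0.05 tau(corner) -0.013 gap 0.3
t 11.93 tip x,z rel axis 48.7 22.5 y 0.6 Fx,Fy,Fz -0.12 -0.7 0.25 tau(corner) -0.012 gap 0.2
```

View pics/w9.png

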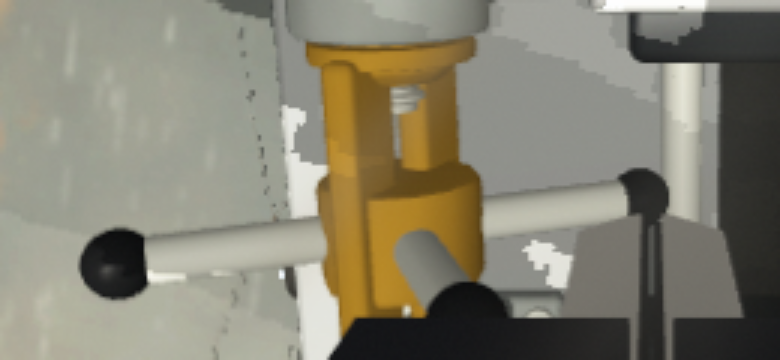

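Call:
apply_moves:
  plan: [0, 0, 0, 0, -0.005, 0, 0, 0, 0, 0, 0, -0.005, 0, 0, 0, 0, 0, 0, -0.005, 0, 0, 0, 0, 0, 0, -0.005, 0, 0]

```text
clock: 12.42
eef_pos: [519.8, -114.6, 151.5]
eef_rot: [1.172, 1.569, -0.176]
wrist_force: [4.0, -0.4, 2.8]
finger_gap: 0.6
```

```bash
python3 -c "
from h import *
feel()"
```

```text
t 12.43 tip x,z rel axis 29.0 23.5 y 0.5 Fx,Fy,Fz 3.83 -1.27 2.77 tau(corner) 0.044 gap 0.6
```

Call:
apply_moves:
  plan: [0, 0, 0, 0, -0.005, 0, 0, 0, 0, 0, 0, -0.005, 0, 0, 0, 0, 0, -0.002, -0.005, 0, 0, 0, 0, 0, -0.003, -0.005, 0, 0, 0, 0, 0, -0.003, -0.005, 0, 0]

```text
clock: 13.05
eef_pos: [495.0, -120.0, 159.1]
eef_rot: [3.08, 1.571, 1.731]
wrist_force: [3.5, 1.6, -2.4]
finger_gap: 0.7
```

```bash
python3 -c "
from h import *
feel();c=cam('wrist');feel()
cv2.imwrite('pics/w10.png',cv2.resize(c['image'][130:270,150:410,::-1],None,fx=3,fy=3))
"
```

```text
t 13.05 tip x,z rel axis 3.6 31.1 y 0.7 Fx,Fy,Fz 3.75 0.74 -2.35 tau(corner) 0.096 gap 0.7
t 13.1 tip x,z rel axis 3.3 31.5 y 0.6 Fx,Fy,Fz 1.27 0.11 0.99 tau(corner) 0.049 gap 0.9
```

View pics/w10.png

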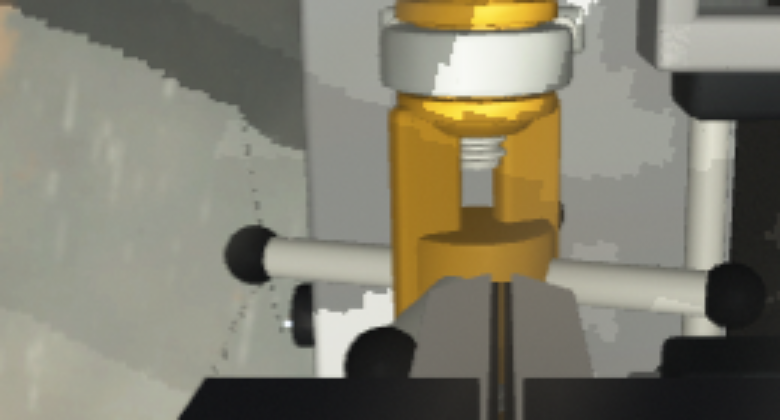

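Call:
apply_moves:
  plan: [0, 0, 0, -0.002, -0.008, 0, 0, 0, 0, 0, 0.001, -0.006, 0, 0, 0, 0, 0, 0.002, -0.0055, 0, 0, 0, 0, 0, 0.004, -0.0045, 0, 0, 0, 0, 0, 0.0045, -0.0035, 0, 0]

```text
clock: 13.72
eef_pos: [468.1, -126.2, 149.5]
eef_rot: [-0.302, 1.57, -1.651]
wrist_force: [-0.3, -0.3, 4.8]
finger_gap: 0.4
```

```bash
python3 -c "
from h import *
feel()
"
```

```text
t 13.72 tip x,z rel axis -24.0 21.5 y 0.7 Fx,Fy,Fz -0.38 -0.2 4.76 tau(corner) 0.165 gap 0.4
```

Call:
apply_moves:
  plan: [0, 0, 0, 0.005, -0.003, 0, 0, 0, 0, 0, 0.005, -0.003, 0, 0, 0, 0, 0, 0.004, -0.001, 0, 0, 0, 0, 0, 0.004, -0.001, 0, 0]

```text
clock: 14.22
eef_pos: [460.7, -127.9, 131.3]
eef_rot: [0.275, 1.571, -1.073]
wrist_force: [2.2, 0.4, 3.4]
finger_gap: 0.4
```

```bash
python3 -c "
from h import *
feel();c=cam('wrist');feel()
cv2.imwrite('pics/w11.png',cv2.resize(c['image'][100:270,100:410,::-1],None,fx=2.5,fy=2.5))
"
```

```text
t 14.22 tip x,z rel axis -31.6 3.3 y 0.7 Fx,Fy,Fz 2.24 -0.08 3.41 tau(corner) 0.158 gap 0.4
t 14.28 tip x,z rel axis -31.8 2.8 y 0.8 Fx,Fy,Fz 1.64 -1.92 1.86 tau(corner) 0.087 gap 0.8
```

View pics/w11.png

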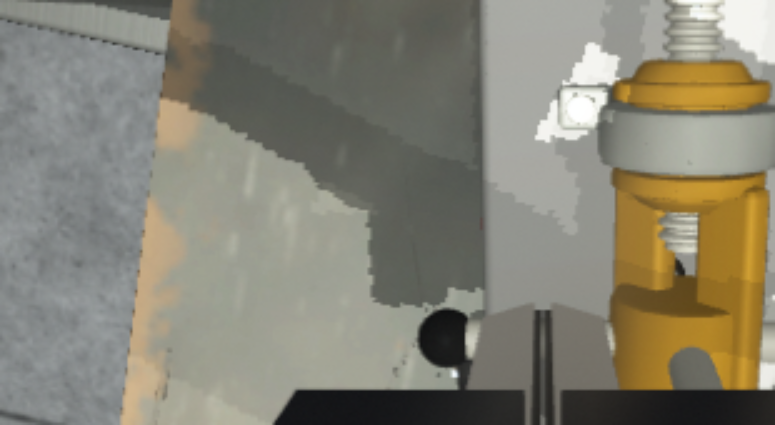

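Call:
apply_moves:
  plan: [0, 0, 0, -0.03, 0, 0, 0, 0, 0, 0, -0.045, 0, 0, 0, 0, 0, 0, 0, 0.032, 0, 0, 0, 0, 0, 0, 0.032, 0, 0, 0, 0, 0, 0, 0, 0, 0]

```text
clock: 14.9
eef_pos: [523.7, -113.1, 205.4]
eef_rot: [-2.096, 1.569, 2.84]
wrist_force: [-0.8, -0.2, -0.9]
finger_gap: 0.8
```

```bash
cat >> h.py <<'E'
def yplane(c,uv):
    d=ray(c,uv);k=((O-c['p'])@ey)/(d@ey);P=c['p']+k*d-O;return (P@ex+72).round(1),(P[2]-128).round(1)
def look(name,x0=100,x1=410,y0=100,y1=270):
    c=cam('wrist');k=min(780/(x1-x0),590/(y1-y0))
    cv2.imwrite(f'pics/{name}.png',cv2.resize(c['image'][y0:y1,x0:x1,::-1],None,fx=k,fy=k));return c
E
python3 -c "
from h import *
feel();c=look('w12',120,520,60,270);feel();print(proj(c,W(-72-3,0,128+51.5)))
"
```

```text
t 14.9 tip x,z rel axis 33.2 77.4 y 1.0 Fx,Fy,Fz -0.82 -0.05 -0.88 tau(corner) -0.045 gap 0.8
t 14.95 tip x,z rel axis 32.3 77.5 y 0.9 Fx,Fy,Fz 0.82 0.72 0.23 tau(corner) 0.059 gap 0.3
[[257.62595837 224.66053912]]
```

View pics/w12.png

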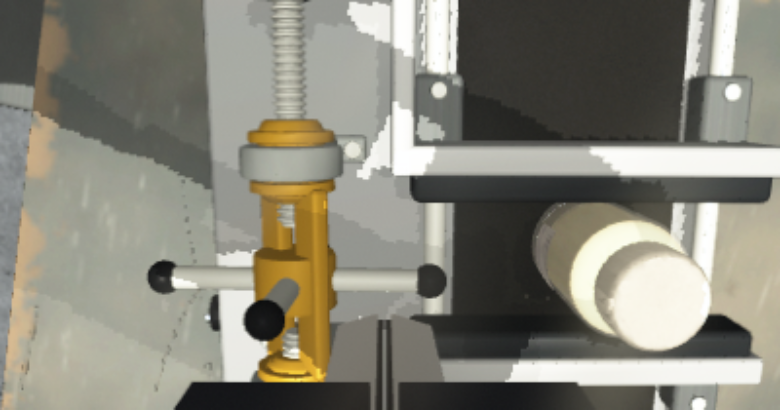

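```bash
python3 -c "
from h import *
c=cam('wrist')
for u in((120+163/1.95,60+277/1.95),(120+432/1.95,60+281/1.95),(120+265/1.95,60+321/1.95)):print(yplane(c,u))
print('L face',plane(c,(120+600/1.95,60+202/1.95),116)-O, (plane(c,(120+600/1.95,60+202/1.95),116)-O)@ey)
"
```

```text
(np.float64(-54.5), np.float64(-3.8))
(np.float64(50.3), np.float64(2.7))
(np.float64(-4.9), np.float64(51.7))
L face [ 37.51794788  37.4532015  116.        ] 28.12518748437286
```

Call:
apply_moves:
  plan: [0, 0, 0, 0.03, -0.004, 0, 0, 0, 0, 0, 0.018, -0.004, 0, 0, 0, 0, 0, 0, -0.006, 0, 0, 0, 0, 0, 0, -0.006, 0, 0, 0, 0, 0, -0.001, -0.006, 0, 0]

```text
clock: 15.62
eef_pos: [497.6, -119.6, 160.3]
eef_rot: [1.174, 1.569, -0.175]
wrist_force: [3.3, -0.5, -1.4]
finger_gap: 0.7
```

```bash
python3 -c "
from h import *
feel()
"
```

```text
t 15.62 tip x,z rel axis 6.3 32.3 y 0.5 Fx,Fy,Fz 3.12 -1.27 -1.45 tau(corner) 0.092 gap 0.7
```

Call:
apply_moves:
  plan: [0, 0, 0, -0.001, -0.006, 0, 0, 0, 0, 0, 0, -0.006, 0, 0, 0, 0, 0, 0.001, -0.005, 0, 0, 0, 0, 0, 0.002, -0.005, 0, 0, 0, 0, 0, 0.004, -0.0045, 0, 0]

```text
clock: 16.25
eef_pos: [471.6, -125.4, 153.5]
eef_rot: [0.337, 1.571, -1.011]
wrist_force: [1.3, 1.1, 5.2]
finger_gap: 0.5
```

```bash
python3 -c "
from h import *
feel()
"
```

```text
t 16.25 tip x,z rel axis -20.4 25.5 y 0.7 Fx,Fy,Fz 1.48 0.84 5.22 tau(corner) 0.209 gap 0.5
```

Call:
apply_moves:
  plan: [0, 0, 0, 0.004, -0.0035, 0, 0, 0, 0, 0, 0.005, -0.003, 0, 0, 0, 0, 0, 0.005, -0.003, 0, 0]

```text
clock: 16.62
eef_pos: [462.5, -127.5, 139.3]
eef_rot: [0.966, 1.57, -0.383]
wrist_force: [4.1, 0.3, 3.1]
finger_gap: 0.5
```

```bash
python3 -c "
from h import *
feel()
"
```

```text
t 16.62 tip x,z rel axis -29.7 11.3 y 0.7 Fx,Fy,Fz 4.05 -0.57 3.13 tau(corner) 0.178 gap 0.5
```

Call:
apply_moves:
  plan: [0, 0, 0, 0.004, -0.001, 0, 0, 0, 0, 0, 0.004, -0.001, 0, 0]

```text
clock: 16.88
eef_pos: [460.6, -127.8, 131.2]
eef_rot: [0.201, 1.571, -1.148]
wrist_force: [2.1, -0.5, 3.9]
finger_gap: 0.5
```

```bash
python3 -c "
from h import *
feel();cam('wrist');feel()
"
```

```text
t 16.88 tip x,z rel axis -31.6 3.2 y 0.7 Fx,Fy,Fz 1.97 -1.01 3.89 tau(corner) 0.178 gap 0.5
t 16.93 tip x,z rel axis -31.8 2.8 y 0.8 Fx,Fy,Fz 1.16 -1.46 2.5 tau(corner) 0.114 gap 0.4
```

Call:
apply_moves:
  plan: [0, 0, 0, -0.03, 0, 0, 0, 0, 0, 0, -0.045, 0, 0, 0, 0, 0, 0, 0, 0.032, 0, 0, 0, 0, 0, 0, 0.032, 0, 0, 0, 0, 0, 0, 0, 0, 0]

```text
clock: 17.55
eef_pos: [523.7, -113.2, 205.4]
eef_rot: [-2.075, 1.569, 2.861]
wrist_force: [-0.1, -0.0, -0.6]
finger_gap: 0.1
```

```bash
python3 -c "
from h import *
feel();c=look('w13',120,520,60,270);feel()
"
```

```text
t 17.55 tip x,z rel axis 33.1 77.4 y 1.0 Fx,Fy,Fz -0.14 0.0 -0.57 tau(corner) 0.001 gap 0.1
t 17.6 tip x,z rel axis 32.3 77.4 y 0.9 Fx,Fy,Fz 0.04 -0.43 -0.21 tau(corner) 0.007 gap 0.5
```

View pics/w13.png

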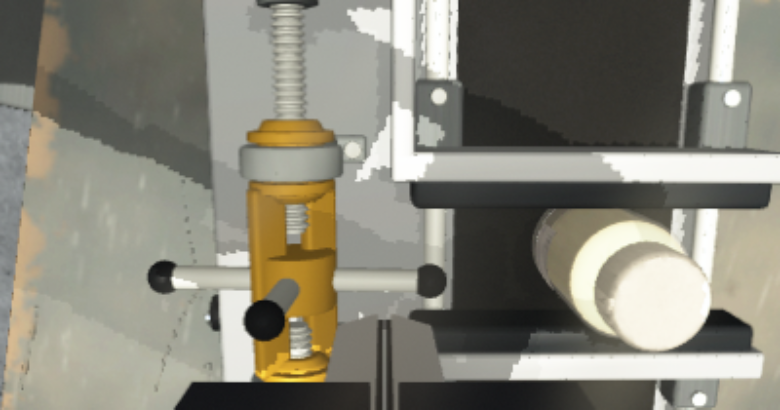

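Call:
apply_moves:
  plan: [0, 0, 0, 0.03, -0.004, 0, 0, 0, 0, 0, 0.018, -0.004, 0, 0, 0, 0, 0, 0, -0.006, 0, 0, 0, 0, 0, 0, -0.006, 0, 0, 0, 0, 0, -0.001, -0.006, 0, 0]

```text
clock: 18.23
eef_pos: [497.6, -119.5, 160.2]
eef_rot: [1.212, 1.569, -0.137]
wrist_force: [2.8, 0.2, -1.3]
finger_gap: 0.3
```

```bash
python3 -c "
from h import *
feel()
"
```

```text
t 18.23 tip x,z rel axis 6.3 32.2 y 0.5 Fx,Fy,Fz 2.72 -0.44 -1.34 tau(corner) 0.079 gap 0.3
```

Call:
apply_moves:
  plan: [0, 0, 0, -0.001, -0.005, 0, 0, 0, 0, 0, 0, -0.004, 0, 0]

```text
clock: 18.48
eef_pos: [488.9, -121.5, 160.9]
eef_rot: [1.137, 1.57, -0.212]
wrist_force: [2.9, 0.4, -0.4]
finger_gap: 0.3
```

```bash
python3 -c "
from h import *
feel()
"
```

```text
t 18.48 tip x,z rel axis -2.7 32.9 y 0.6 Fx,Fy,Fz 2.89 -0.29 -0.41 tau(corner) 0.089 gap 0.3
```

Call:
apply_moves:
  plan: [0, 0, 0, 0, -0.004, 0, 0, 0, 0, 0, 0, -0.003, 0, 0]

```text
clock: 18.73
eef_pos: [482.0, -123.0, 160.4]
eef_rot: [1.784, 1.571, 0.435]
wrist_force: [3.8, 1.9, -3.0]
finger_gap: 0.4
```

```bash
python3 -c "
from h import *
feel()
"
```

```text
t 18.73 tip x,z rel axis -9.7 32.4 y 0.7 Fx,Fy,Fz 4.14 0.96 -3.03 tau(corner) 0.067 gap 0.4
```

Call:
apply_moves:
  plan: [0, 0, 0, 0.001, -0.003, 0, 0, 0, 0, 0, 0.002, -0.003, 0, 0]

```text
clock: 18.98
eef_pos: [476.2, -124.3, 157.4]
eef_rot: [1.727, 1.571, 0.378]
wrist_force: [3.4, 0.9, -0.3]
finger_gap: 0.4
```

```bash
python3 -c "
from h import *
feel()
"
```

```text
t 18.98 tip x,z rel axis -15.7 29.4 y 0.7 Fx,Fy,Fz 3.56 0.14 -0.27 tau(corner) 0.097 gap 0.4
```

Call:
apply_moves:
  plan: [0, 0, 0, 0.002, -0.003, 0, 0, 0, 0, 0, 0.003, -0.003, 0, 0]

```text
clock: 19.23
eef_pos: [470.3, -125.6, 152.6]
eef_rot: [0.775, 1.57, -0.574]
wrist_force: [1.3, 2.2, 3.5]
finger_gap: 0.1
```

```bash
python3 -c "
from h import *
feel()
look('w14',120,620,60,270)
feel()"
```

```text
t 19.23 tip x,z rel axis -21.7 24.6 y 0.7 Fx,Fy,Fz 1.72 1.85 3.46 tau(corner) 0.161 gap 0.1
t 19.27 tip x,z rel axis -22.2 24.2 y 0.7 Fx,Fy,Fz 1.55 0.89 2.62 tau(corner) 0.128 gap 0.4
```

View pics/w14.png

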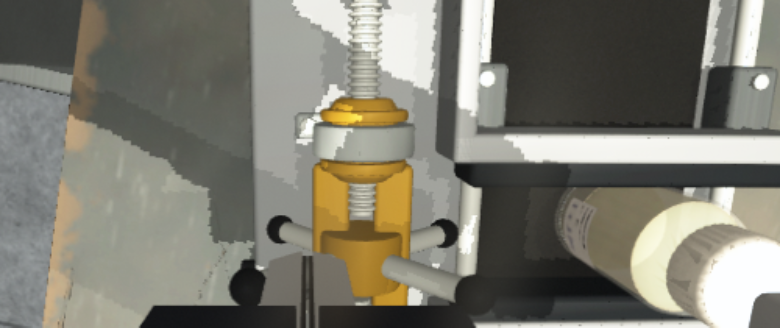

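Call:
apply_moves:
  plan: [0, 0, 0, 0.003, -0.002, 0, 0, 0, 0, 0, 0.003, -0.002, 0, 0]

```text
clock: 19.52
eef_pos: [466.3, -126.7, 146.7]
eef_rot: [-0.794, 1.57, -2.143]
wrist_force: [-1.8, -0.2, 5.8]
finger_gap: 0.5
```

```bash
python3 -c "
from h import *
feel()
"
```

```text
t 19.52 tip x,z rel axis -25.9 18.7 y 0.6 Fx,Fy,Fz -1.82 0.19 5.77 tau(corner) 0.188 gap 0.5
```

Call:
apply_moves:
  plan: [0, 0, 0, 0.003, -0.002, 0, 0, 0, 0, 0, 0.003, -0.001, 0, 0]

```text
clock: 19.77
eef_pos: [463.3, -127.3, 140.6]
eef_rot: [-0.933, 1.57, -2.282]
wrist_force: [-1.4, -0.4, 6.3]
finger_gap: 0.4
```

```bash
python3 -c "
from h import *
feel()
"
```

```text
t 19.77 tip x,z rel axis -28.9 12.6 y 0.6 Fx,Fy,Fz -1.46 -0.08 6.26 tau(corner) 0.241 gap 0.4
```

Call:
apply_moves:
  plan: [0, 0, 0, 0.004, -0.001, 0, 0, 0, 0, 0, 0.004, -0.001, 0, 0]

```text
clock: 20.02
eef_pos: [461.2, -127.8, 132.5]
eef_rot: [-1.303, 1.57, -2.652]
wrist_force: [-1.2, -0.7, 7.5]
finger_gap: 0.4
```

```bash
python3 -c "
from h import *
feel();cam('wrist');feel()
"
```

```text
t 20.02 tip x,z rel axis -31.1 4.5 y 0.6 Fx,Fy,Fz -1.35 -0.39 7.46 tau(corner) 0.319 gap 0.4
t 20.07 tip x,z rel axis -31.2 4.0 y 0.7 Fx,Fy,Fz -1.03 -1.87 4.14 tau(corner) 0.177 gap 0.5
```

Call:
apply_moves:
  plan: [0, 0, 0, 0.001, 0, 0, 0, 0, 0, 0, 0.001, 0, 0, 0]

```text
clock: 20.32
eef_pos: [461.2, -127.8, 130.6]
eef_rot: [-1.49, 1.57, -2.839]
wrist_force: [-4.1, -1.4, 6.7]
finger_gap: 0.8
```

```bash
python3 -c "
from h import *
for i in range(5):
  feel();cam('top')
c=look('w15',120,620,60,270)
"
```

```text
t 20.32 tip x,z rel axis -31.0 2.6 y 0.6 Fx,Fy,Fz -4.26 -0.42 6.65 tau(corner) 0.279 gap 0.8
t 20.38 tip x,z rel axis -31.1 2.5 y 0.7 Fx,Fy,Fz -3.66 -0.4 5.87 tau(corner) 0.247 gap 0.5
t 20.43 tip x,z rel axis -31.1 2.5 y 0.7 Fx,Fy,Fz -3.84 -0.63 4.56 tau(corner) 0.189 gap 0.2
t 20.48 tip x,z rel axis -31.0 2.5 y 0.7 Fx,Fy,Fz -3.27 -0.5 5.15 tau(corner) 0.216 gap 0.3
t 20.52 tip x,z rel axis -31.0 2.5 y 0.7 Fx,Fy,Fz -4.03 -0.39 4.81 tau(corner) 0.199 gap 0.2
```

The slow push now reads about 0.28 N m, against 0.16–0.18 at the same place while free. Holding still it reads about 0.20. That is the requested doubling, so I'll retract and check.

Call:
apply_moves:
  plan: [0, 0, 0, -0.02, 0, 0, 0, 0, 0, 0, -0.045, 0, 0, 0, 0, 0, 0, -0.05, 0, 0, 0, 0, 0, 0, -0.02, 0.02, 0, 0, 0, 0, 0, 0, 0.02, 0, 0]

```text
clock: 21.25
eef_pos: [501.6, -118.7, 267.1]
eef_rot: [1.11, 1.568, -0.239]
wrist_force: [-0.6, -0.6, -0.3]
finger_gap: 0.4
```

```bash
python3 -c "
from h import *
feel();c=look('w16',120,560,60,270);cam('scene','s16')
a=cv2.imread('pics/s16.png');cv2.imwrite('pics/s16z.png',cv2.resize(a[130:260,280:430],None,fx=5,fy=4.6,interpolation=2))
"
```

```text
t 21.25 tip x,z rel axis 10.4 139.1 y 0.5 Fx,Fy,Fz -0.73 -0.42 -0.32 tau(corner) -0.103 gap 0.4
```

View pics/w16.png

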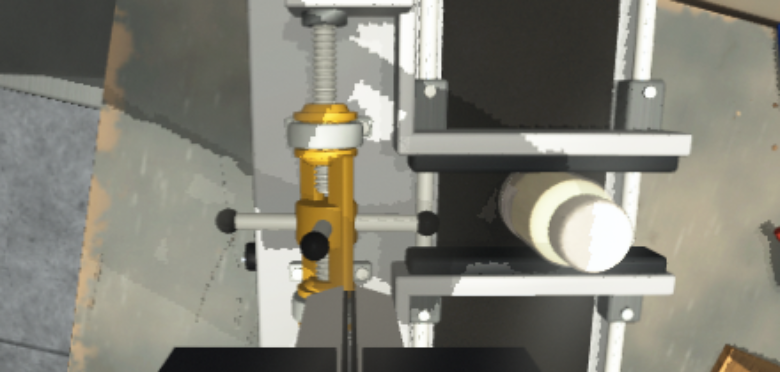

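View pics/s16z.png

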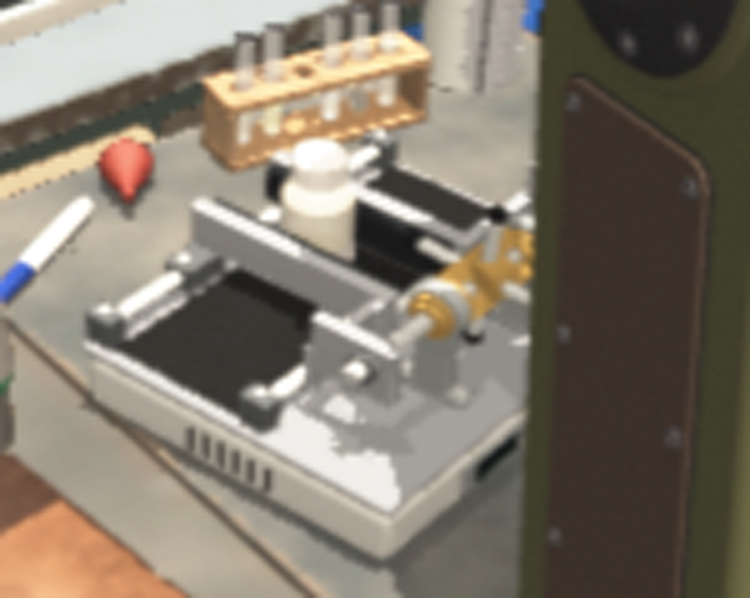

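The bottle is upright between the foams, and the tommy bars are square again (about 90° into the stroke). Near the end the tip's apex does the pushing, at a radius of about 31 mm rather than 44, so the true torque may be only 0.20–0.23 N m, the low edge of firm. I'll check it with a slow push on the upright bar, where the lever arm is clear.

Call:
apply_moves:
  plan: [0, 0, 0, 0, 0.023, 0, 0, 0, 0, 0, 0.04, 0, 0, 0, 0, 0, 0, 0.045, 0, 0, 0, 0, 0, 0, 0.025, -0.004, 0, 0, 0, 0, 0, 0, -0.003, 0, 0]

```text
clock: 21.98
eef_pos: [514.7, -115.1, 153.8]
eef_rot: [-2.093, 1.567, 2.841]
wrist_force: [0.5, -0.2, -0.1]
finger_gap: 0.6
```

```bash
python3 -c "
from h import *
feel();c=look('w17',120,520,60,270);feel()"
```

```text
t 21.98 tip x,z rel axis 23.9 25.8 y 1.1 Fx,Fy,Fz 0.41 -0.33 -0.14 tau(corner) 0.012 gap 0.6
t 22.02 tip x,z rel axis 24.5 27.4 y 0.7 Fx,Fy,Fz 0.69 -0.17 0.39 tau(corner) 0.014 gap 0.5
```

View pics/w17.png

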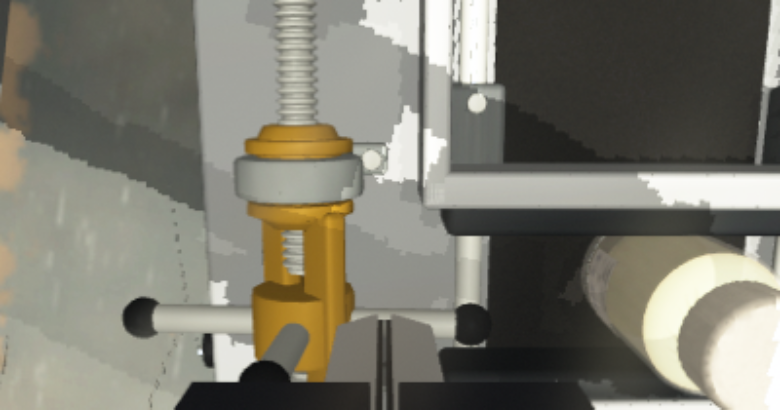

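Call:
apply_moves:
  plan: [0, 0, 0, 0, -0.003, 0, 0, 0, 0, 0, 0, -0.003, 0, 0, 0, 0, 0, 0, -0.002, 0, 0]

```text
clock: 22.4
eef_pos: [508.4, -117.1, 156.0]
eef_rot: [1.046, 1.57, -0.302]
wrist_force: [0.1, -0.6, 0.3]
finger_gap: 0.2
```

```bash
python3 -c "
from h import *
feel()"
```

```text
t 22.4 tip x,z rel axis 17.4 28.0 y 0.5 Fx,Fy,Fz -0.03 -0.58 0.34 tau(corner) -0.002 gap 0.2
```

Call:
apply_moves:
  plan: [0, 0, 0, 0, -0.001, 0, 0, 0, 0, 0, 0, -0.001, 0, 0]

```text
clock: 22.65
eef_pos: [506.5, -117.5, 155.5]
eef_rot: [0.631, 1.571, -0.718]
wrist_force: [-0.5, -0.2, 0.3]
finger_gap: 0.3
```

```bash
python3 -c "
from h import *
feel()"
```

```text
t 22.65 tip x,z rel axis 15.4 27.5 y 0.6 Fx,Fy,Fz -0.58 -0.09 0.28 tau(corner) -0.017 gap 0.3
```

Call:
apply_moves:
  plan: [0, 0, 0, 0, -0.001, 0, 0, 0, 0, 0, 0, -0.001, 0, 0]

```text
clock: 22.9
eef_pos: [504.8, -117.8, 155.5]
eef_rot: [1.497, 1.57, 0.148]
wrist_force: [3.1, 1.3, -0.8]
finger_gap: 0.6
```

```bash
python3 -c "
from h import *
feel()"
```

```text
t 22.9 tip x,z rel axis 13.6 27.5 y 0.6 Fx,Fy,Fz 3.28 0.55 -0.8 tau(corner) 0.091 gap 0.6
```

Call:
apply_moves:
  plan: [0, 0, 0, 0, -0.001, 0, 0, 0, 0, 0, 0, -0.001, 0, 0]

```text
clock: 23.15
eef_pos: [502.7, -118.3, 155.5]
eef_rot: [1.395, 1.57, 0.046]
wrist_force: [2.7, 0.9, -1.1]
finger_gap: 0.4
```

Call:
apply_moves:
  plan: [0, 0, 0, 0, -0.001, 0, 0]

```text
clock: 23.28
eef_pos: [501.7, -118.5, 155.5]
eef_rot: [1.336, 1.57, -0.013]
wrist_force: [3.1, 0.4, 0.0]
finger_gap: 0.1
```

Call:
apply_moves:
  plan: [0, 0, 0, 0, -0.001, 0, 0]

```text
clock: 23.4
eef_pos: [500.7, -118.8, 155.5]
eef_rot: [1.319, 1.571, -0.03]
wrist_force: [3.7, -0.4, -1.0]
finger_gap: 0.4
```

```bash
python3 -c "
from h import *
feel();cam('top');feel();cam('top');feel()"
```

```text
t 23.4 tip x,z rel axis 9.5 27.5 y 0.6 Fx,Fy,Fz 3.47 -1.25 -0.95 tau(corner) 0.093 gap 0.4
t 23.45 tip x,z rel axis 9.4 27.5 y 0.6 Fx,Fy,Fz 3.44 0.36 -1.27 tau(corner) 0.091 gap 0.3
t 23.5 tip x,z rel axis 9.4 27.5 y 0.6 Fx,Fy,Fz 2.81 -0.22 -0.37 tau(corner) 0.076 gap 0.5
```

At the upright position the bar turns at about 3.3 N, hardly more than the 2.7–3.1 N of the free strokes there. So the earlier rise was at least partly geometry. I'll continue in small steps along the same path as stroke 3 and compare.

Call:
apply_moves:
  plan: [0, 0, 0, -0.004, -0.002, 0, 0, 0, 0, 0, -0.001, -0.003, 0, 0]

```text
clock: 23.75
eef_pos: [495.7, -119.9, 160.6]
eef_rot: [1.456, 1.571, 0.107]
wrist_force: [4.6, 0.1, -3.6]
finger_gap: 0.6
```

Call:
apply_moves:
  plan: [0, 0, 0, 0, -0.003, 0, 0, 0, 0, 0, 0, -0.003, 0, 0]

```text
clock: 24.0
eef_pos: [489.8, -121.2, 160.5]
eef_rot: [1.211, 1.571, -0.138]
wrist_force: [4.4, 0.7, -2.4]
finger_gap: 0.7
```

```bash
python3 -c "
from h import *
feel();cam('top');feel()"
```

```text
t 24.0 tip x,z rel axis -1.7 32.5 y 0.7 Fx,Fy,Fz 4.44 -0.27 -2.44 tau(corner) 0.11 gap 0.7
t 24.05 tip x,z rel axis -2.0 32.5 y 0.7 Fx,Fy,Fz 3.35 1.15 -1.14 tau(corner) 0.092 gap 0.0
```

Call:
apply_moves:
  plan: [0, 0, 0, 0, -0.004, 0, 0, 0, 0, 0, 0, -0.003, 0, 0]

```text
clock: 24.3
eef_pos: [483.1, -122.7, 160.5]
eef_rot: [1.334, 1.57, -0.015]
wrist_force: [5.1, 0.9, -2.8]
finger_gap: 0.5
```

```bash
python3 -c "
from h import *
feel()"
```

```text
t 24.3 tip x,z rel axis -8.6 32.5 y 0.7 Fx,Fy,Fz 5.17 -0.21 -2.78 tau(corner) 0.109 gap 0.5
```

Call:
apply_moves:
  plan: [0, 0, 0, 0.001, -0.003, 0, 0, 0, 0, 0, 0.002, -0.003, 0, 0]

```text
clock: 24.55
eef_pos: [477.3, -124.1, 157.6]
eef_rot: [1.26, 1.57, -0.089]
wrist_force: [5.2, 0.8, 0.4]
finger_gap: 0.7
```

```bash
python3 -c "
from h import *
feel()"
```

```text
t 24.55 tip x,z rel axis -14.5 29.6 y 0.7 Fx,Fy,Fz 5.28 -0.43 0.42 tau(corner) 0.168 gap 0.7
```

Call:
apply_moves:
  plan: [0, 0, 0, 0.002, -0.003, 0, 0, 0, 0, 0, 0.003, -0.003, 0, 0]

```text
clock: 24.8
eef_pos: [471.6, -125.4, 153.0]
eef_rot: [1.101, 1.57, -0.248]
wrist_force: [1.8, 2.3, 5.0]
finger_gap: 0.5
```

```bash
python3 -c "
from h import *
feel();look('w18',120,620,60,270);feel()"
```

```text
t 24.8 tip x,z rel axis -20.4 25.0 y 0.6 Fx,Fy,Fz 2.25 1.82 5.04 tau(corner) 0.222 gap 0.5
t 24.85 tip x,z rel axis -20.9 24.6 y 0.7 Fx,Fy,Fz 2.62 -0.1 5.14 tau(corner) 0.236 gap 0.4
```

View pics/w18.png

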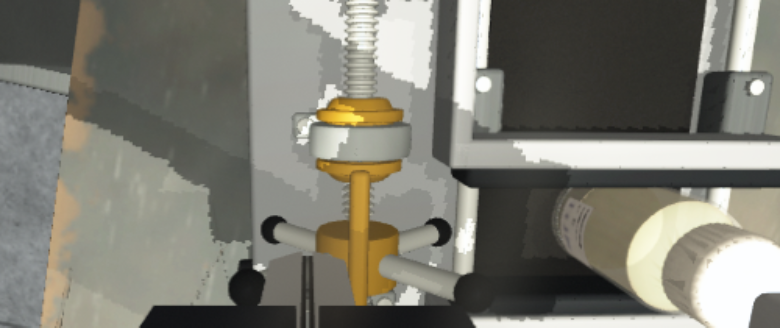

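Call:
apply_moves:
  plan: [0, 0, 0, 0.003, -0.002, 0, 0]

```text
clock: 24.98
eef_pos: [469.5, -126.0, 150.2]
eef_rot: [0.64, 1.57, -0.708]
wrist_force: [-0.3, 0.3, 9.7]
finger_gap: -0.0
```

```bash
python3 -c "
from h import *
feel();cam('top');feel()"
```

```text
t 24.98 tip x,z rel axis -22.6 22.2 y 0.5 Fx,Fy,Fz -0.25 0.35 9.73 tau(corner) 0.336 gap -0.0
t 25.02 tip x,z rel axis -22.9 21.8 y 0.6 Fx,Fy,Fz 0.84 0.18 6.38 tau(corner) 0.244 gap 0.4
```

Call:
apply_moves:
  plan: [0, 0, 0, 0.003, -0.002, 0, 0]

```text
clock: 25.15
eef_pos: [467.5, -126.5, 147.2]
eef_rot: [0.241, 1.57, -1.108]
wrist_force: [-0.5, 0.6, 9.7]
finger_gap: 0.1
```

```bash
python3 -c "
from h import *
feel();cam('top');feel()"
```

```text
t 25.15 tip x,z rel axis -24.7 19.2 y 0.5 Fx,Fy,Fz -0.38 0.72 9.74 tau(corner) 0.355 gap 0.1
t 25.2 tip x,z rel axis -25.0 18.7 y 0.6 Fx,Fy,Fz -1.64 1.22 8.71 tau(corner) 0.296 gap 0.2
```

Call:
apply_moves:
  plan: [0, 0, 0, 0.003, -0.002, 0, 0]

```text
clock: 25.32
eef_pos: [465.5, -126.9, 144.2]
eef_rot: [0.182, 1.57, -1.167]
wrist_force: [-1.9, 0.3, 8.8]
finger_gap: 0.4
```

```bash
python3 -c "
from h import *
feel();cam('top');feel()"
```

```text
t 25.32 tip x,z rel axis -26.7 16.2 y 0.5 Fx,Fy,Fz -1.73 0.75 8.85 tau(corner) 0.319 gap 0.4
t 25.38 tip x,z rel axis -27.0 15.7 y 0.6 Fx,Fy,Fz 0.79 0.38 5.41 tau(corner) 0.226 gap 0.8
```

That is about twice the free reading (0.32–0.35 against 0.17–0.19 N m), at a place where the finger isn't near the hub. Last time a reading here misled me, so I'll check it on the next bar. I'll push its ball with the flank, as at the very start, where free was 3.8 N.

Call:
apply_moves:
  plan: [0, 0, 0, -0.02, 0, 0, 0, 0, 0, 0, -0.045, 0, 0, 0, 0, 0, 0, 0, 0.035, 0, 0, 0, 0, 0, 0, 0.04, 0, 0, 0, 0, 0, 0, 0, 0, 0]

```text
clock: 26.0
eef_pos: [539.4, -109.7, 207.5]
eef_rot: [-1.862, 1.569, 3.073]
wrist_force: [-0.8, 0.1, -1.0]
finger_gap: 0.6
```

```bash
python3 -c "
from h import *
feel();c=look('w19',80,480,60,270);feel()"
```

```text
t 26.0 tip x,z rel axis 49.2 79.5 y 0.8 Fx,Fy,Fz -0.81 0.25 -1.01 tau(corner) -0.027 gap 0.6
t 26.05 tip x,z rel axis 48.2 79.5 y 0.7 Fx,Fy,Fz 0.15 0.67 0.26 tau(corner) 0.002 gap 0.2
```

View pics/w19.png

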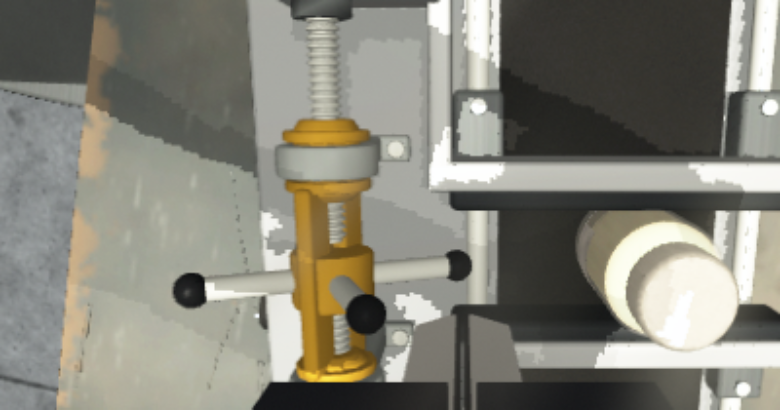

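```bash
python3 -c "
from h import *
c=cam('wrist')
k=1.95
for u in((80+190/k,60+290/k),(80+459/k,60+266/k),(80+366/k,60+314/k)):
  p=yplane(c,u);print(p)
for n,u,z in(('L',(80+560/k,60+209/k),116),('cap',(80+683/k,60+300/k),166)):
  d=plane(c,u,z)-O;print(n,d@ex,d@ey)
"
```

```text
(np.float64(-51.2), np.float64(18.2))
(np.float64(46.6), np.float64(-19.0))
(np.float64(17.2), np.float64(47.1))
L 14.65859653292479 24.817891086465092
cap 49.774730095872464 1.8751166706291222
```

Call:
apply_moves:
  plan: [0, 0, 0, 0.03, 0, 0, 0, 0, 0, 0, 0.027, 0, 0, 0, 0, 0, 0, 0, -0.004, 0, 0, 0, 0, 0, 0, -0.004, 0, 0, 0, 0, 0, 0, -0.002, 0, 0]

```text
clock: 26.72
eef_pos: [529.0, -112.7, 152.8]
eef_rot: [1.043, 1.569, -0.306]
wrist_force: [-0.2, 0.7, -0.5]
finger_gap: 0.5
```

```bash
python3 -c "
from h import *
feel()"
```

```text
t 26.73 tip x,z rel axis 38.4 24.8 y 0.3 Fx,Fy,Fz -0.07 0.76 -0.5 tau(corner) 0.011 gap 0.5
```

Call:
apply_moves:
  plan: [0, 0, 0, 0, -0.001, 0, 0, 0, 0, 0, 0, -0.001, 0, 0]

```text
clock: 26.98
eef_pos: [527.5, -112.8, 152.1]
eef_rot: [1.206, 1.569, -0.143]
wrist_force: [5.1, 0.6, 1.4]
finger_gap: 0.5
```

Call:
apply_moves:
  plan: [0, 0, 0, 0, -0.001, 0, 0]

```text
clock: 27.1
eef_pos: [527.0, -113.0, 152.2]
eef_rot: [1.281, 1.568, -0.068]
wrist_force: [6.8, 1.9, 4.2]
finger_gap: 0.4
```

Call:
apply_moves:
  plan: [0, 0, 0, 0, -0.001, 0, 0]

```text
clock: 27.22
eef_pos: [526.3, -113.2, 152.5]
eef_rot: [1.275, 1.567, -0.073]
wrist_force: [7.5, 2.1, 7.0]
finger_gap: 0.4
```

Call:
apply_moves:
  plan: [0, 0, 0, 0, -0.001, 0, 0]

```text
clock: 27.35
eef_pos: [525.6, -113.3, 152.8]
eef_rot: [1.271, 1.566, -0.078]
wrist_force: [8.4, 3.1, 8.0]
finger_gap: 0.7
```

Call:
apply_moves:
  plan: [0, 0, 0, 0, -0.001, 0, 0]

```text
clock: 27.48
eef_pos: [524.7, -113.6, 152.9]
eef_rot: [1.227, 1.566, -0.121]
wrist_force: [7.5, 1.3, 6.5]
finger_gap: 0.6
```

```bash
python3 -c "
from h import *
feel();c=look('w20',80,480,60,270);feel();cam('top');feel()"
```

```text
t 27.48 tip x,z rel axis 34.0 24.9 y 0.3 Fx,Fy,Fz 7.63 -0.39 6.53 tau(corner) 0.05 gap 0.6
t 27.52 tip x,z rel axis 33.9 24.9 y 0.3 Fx,Fy,Fz 7.12 -0.89 6.92 tau(corner) 0.029 gap 0.4
t 27.57 tip x,z rel axis 33.9 24.9 y 0.3 Fx,Fy,Fz 7.29 -0.41 6.82 tau(corner) 0.035 gap 0.5
```

View pics/w20.png

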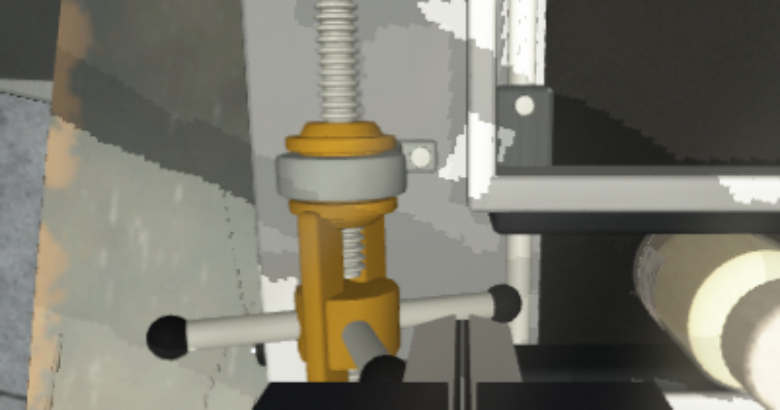

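Call:
apply_moves:
  plan: [0, 0, 0, 0, -0.0015, 0, 0, 0, 0, 0, 0, -0.0015, 0, 0]

```text
clock: 27.82
eef_pos: [521.6, -114.4, 152.8]
eef_rot: [1.193, 1.566, -0.156]
wrist_force: [7.1, 1.2, 6.7]
finger_gap: 0.8
```

```bash
python3 -c "
from h import *
feel();cam('top');feel()"
```

```text
t 27.82 tip x,z rel axis 30.8 24.8 y 0.2 Fx,Fy,Fz 7.14 -0.43 6.71 tau(corner) 0.054 gap 0.8
t 27.88 tip x,z rel axis 30.7 24.8 y 0.2 Fx,Fy,Fz 6.21 -0.75 5.83 tau(corner) 0.048 gap 0.4
```

The ball push reads 7.1–8.9 N against 3.8 N at the same spot while free, about 0.23 N m. That is firm, so I'll back off and check.

Call:
apply_moves:
  plan: [0, 0, 0, 0, 0.006, 0, 0, 0, 0, 0, 0, 0.006, 0, 0, 0, 0, 0, -0.04, 0, 0, 0, 0, 0, 0, -0.055, 0, 0, 0, 0, 0, 0, -0.04, 0, 0, 0]

```text
clock: 28.5
eef_pos: [532.1, -111.6, 288.5]
eef_rot: [1.0, 1.57, -0.349]
wrist_force: [1.1, 0.8, 0.5]
finger_gap: -0.0
```

Call:
apply_moves:
  plan: [0, 0, 0, 0, 0, 0, 0, 0, 0, 0, 0, 0, 0, 0, 0, 0, 0, 0, 0, 0, 0]

```text
clock: 28.88
eef_pos: [531.6, -111.6, 284.9]
eef_rot: [-2.049, 1.568, 2.886]
wrist_force: [0.2, -0.8, 0.5]
finger_gap: 0.7
```

```bash
python3 -c "
from h import *
feel();c=look('w21',80,560,0,270);s=cam('scene','s21');t=cam('top','t21')
a=cv2.imread('pics/s21.png');cv2.imwrite('pics/s21z.png',cv2.resize(a[130:330,200:430],None,fx=3.4,fy=3,interpolation=2))
"
```

```text
t 28.88 tip x,z rel axis 41.2 156.9 y 0.7 Fx,Fy,Fz 0.01 -0.77 0.53 tau(corner) -0.014 gap 0.7
```

View pics/w21.png

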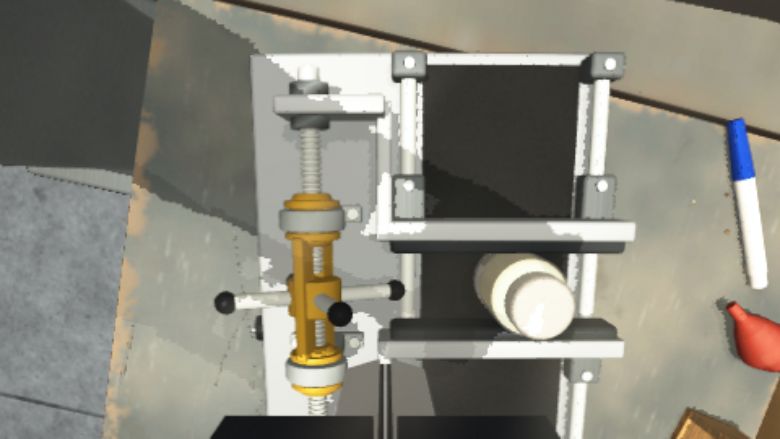

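View pics/s21z.png

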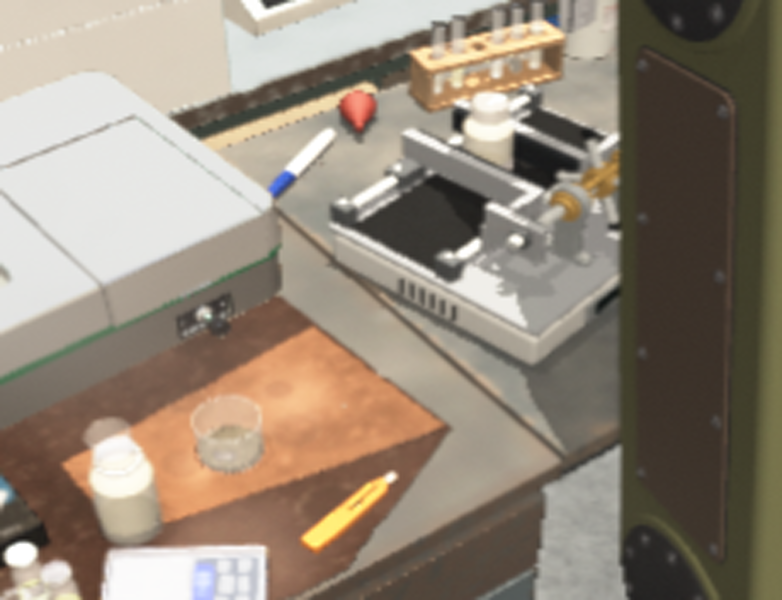

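The bottle stands upright between both foams (cap at (540,305) in the wrist view). The beaker and stoppered bottle are where they were, and the arm is clear. I'm handing in.

```bash
python3 -c "
from h import *
print(ticket.sign_off());feel()"
```

```text
the job is handed in; nothing more can be done
None
the job is handed in; nothing more can be done
```

I stood the sample bottle upright on the mat between the clamp bars and tightened the turnbuckle until both bars held it. I handed the job in at about 29 s of the 67 s allowed; no verdict was reported.

- **Placing:** the bottle stands about 54 mm behind the shaker's middle, centred to within about 2 mm along y.
- **Tightening:** this took a little over one full turn, about 373°, ending at roughly 343° by camera. The nominal gap between the foams is then about 45 mm for a 48 mm bottle.
- **Final feel:** a slow push on a tommy-bar ball took 7.1–8.9 N. The free-running push at about the same spot took 3.8 N, though a little faster. That is about 0.23 N m, roughly twice the free torque and inside the firm range. The clamp forces themselves can't be measured, so "more than 10 N each" is inferred from this.
- **Last pictures:** the bottle is upright between both foams, and the tommy bars show no visible easing back. The stoppered bottle and beaker look unmoved, and the arm is clear, with the wrist force near zero.

**Checks that disagreed:**
- **First approach:** it rode up on a ball with the fingertips' bevel, at up to 18 N. I backed off and went in lower.
- **Third stroke:** it seemed to show a doubled force, but a push on the next bar, then upright, was still close to free-running. The lever arm was shorter than I had assumed, and the finger may have been touching the hub. I tightened on and used the ball push as the final check.
- **Starting angle:** I first took it as +60°, but the later feel and pictures fitted −30°.

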